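# Clear the capping beam, load it with candles and lid them

### The arm

A 6-joint arm with a two-finger parallel gripper is mounted at the origin on the work surface. World frame = base frame: x ahead of the robot, y to its left, z up, the work surface at z = 0. Lengths are in mm, angles in rad, forces in N, time in s.
With the tool pointing down it reaches from about 300 to 775 mm from the base axis. Payload 14.6 kg.
Tool frame: the origin (TCP) lies midway between the tips of the shut fingers; the grasp point (between the pads) lies 19 mm behind it (manip.grasp_offset is the distance from the TCP to the grasp point, in mm); z points along the fingers, y is the line along which they close (so a half turn about z gives the same grasp; the last joint's range is limited). The gripper opens to 94 mm and grips with 3 to 60 N. Pads are 16 mm wide; open, the fingers measure 119 mm over their backs; the gripper's body (75 mm by 177 mm) begins 78 mm behind the grasp point.
Start: joints at [1.243, 0.3, 1.521, -0, 1.321, -0.067], TCP at [141.817, 531.392, 205.446] pointing down, gripper open.
Joint ranges: [-3.03, 3.03], [-0.79, 2.21], [0.23, 2.52], [-1.04, 4.18], [0, 3.07], [-2.55, 2.55]. Speed limits (rad/s): [2.22, 2.22, 2.57, 3.14, 3.14, 3.14].

### API

Orientations are given as [roll, pitch, yaw] about the fixed x, y, z axes, in that order (R = Rz(yaw) Ry(pitch) Rx(roll)).
In Python, from cell import manip, viewer gives the robot as it stands. The module is installed in compiled form; this text tells all that it offers.
- The arm moves only by the tool move_arm, never from a script. Its argument "moves" is a list of rows, each a list of 4 numbers: the shift along the tool's x, y, z in m, then the turn about the tool's z in rad. A call has 1 to 12 rows; each row is the pose to reach, as a shift and turn from the pose commanded when the call began, along the tool's axes at that moment; what a row does not reach only later rows make up. A row lasts 1/10 s, in which the tool goes at most 50 mm and 8.59 degrees, less where a joint would pass 70% of its speed; a pose out of reach is approached as far as the arm can. A call with a gripper value outside its range is refused whole. "jaw" is the finger opening in m, from 0 to 0.094, set as the call begins (left out, the last holds). The fingers move at their own pace and stop on an object; "squeeze" is the grip in N (left out, the last holds). Time passes only in rows, so rows that repeat a pose let the fingers close. It gives the time, the measured TCP pose, the force, the opening and the grip force at its end, in the units of the state.
- manip.read_state(): the state, without advancing time (a new reading comes with each control period).
- viewer.camera(name): name is "side" or "top"; returns a dict with "frame" (480x640x3 uint8, blue, green, red), "z_map" (480x640 float32, mm along the optical axis (not along the pixel's ray), 0 where there is no reading), "fx", "fy", "cx", "cy" (pixels), "D" ([k1, k2, p1, p2, k3] as OpenCV has them; the pictures are not rectified), "origin" and "orientation" of the camera in the world. Camera axes: x right, y down, z forward; pixel columns grow to the right and rows downward; lengths in mm; the calibration is good to about 2 mm. A picture is of the moment at which its call begins.
- manip.sign_off(): hands the job in; it is judged then, once.
The state is a dict: "clock": time; "joints": joint angles; "qd": joint speeds; "effort": joint torques, N m; "eef_pos": TCP position; "eef_rot": TCP orientation; "wrist_force": force on the tool from outside, world axes, zero at the start; "moment": the same for the moment, N m; "finger_gap": finger opening in mm; "finger_force": force on a finger pad.
Only numpy, scipy, OpenCV 4.12 (cv2) and the standard library are available. Lean on these libraries where they do the work, as an engineer would, in place of code of your own. Each camera call takes 0.05 s, during which the arm holds its last target. There are 200 camera calls.

### The job

Use the scraper block, held in the gripper, to push every wax chip off the narrow raised beam (never with bare fingers; it does not matter where they fall) before any candle goes up, and stand the block back upright in the middle of its cork pad. Stand every medium-size candle jar, the 54 mm wide ones, upright on the beam, centred across its width with a visible gap between neighbours, and lay one brass lid flat and centred on each. Leave the narrower jar, the wider jar and the steel pitcher where they are.

Things in the scene. Friction and masses are not known exactly. Their poses are not given: they have to be found in the camera images.
- station: fixed shallow aluminium pan, 170 (x) by 440 (y) mm, rim 18 mm high, with a dark wooden beam on two feet standing lengthwise over its middle. Beam: 36 mm wide (x), 340 mm long (y), flat top 95 mm above the table. Origin: centre of the pan's underside on the table, right under the beam's centre; y runs along the beam, z up
- beam_top (a point): centre of the beam's top face (95 mm above the station's origin), axes as the station's
- pad: fixed flat cork pad 100 (x) by 130 (y) mm, 3 mm thick; the scraper's home. Origin: centre of its underside
- scraper: loose scraper block, about 200 g: grey foot 52 (x) by 90 (y) by 14 mm high with a wooden grip bar on it, 20 mm thick (x), 66 mm long (y), from 14 to 54 mm above the underside. Origin: centre of its underside; z up. It stands on the cork pad at the start, long axis within 12 degrees of the pad's long axis
- small_jar: look-alike candle in an amber jar, 43 mm across, 80 mm tall: leave alone. Origin: centre of its underside
- large_jar: look-alike candle in an amber jar, 66 mm across, 80 mm tall: leave alone. Origin: centre of its underside
- lid_mat: thin fixed black rubber disc, 80 mm across, 4 mm thick, on which the four lids are stacked at the start. Origin: centre of its underside
- pitcher: steel pouring pitcher, 104 mm across, 165 mm tall, with a black handle out to 91 mm from its axis at its +y side: leave alone. Origin: centre of its underside
- lid0: loose brass lid, a flat disc 58 mm across and 14 mm thick, about 45 g, the same all over and either way up; four start in one stack on the rubber disc, lid0 lowest, lid3 on top. A lid fits any 54 mm jar: it lies flat on the jar's top. Origin: centre of its underside
- lid1: loose brass lid, a flat disc 58 mm across and 14 mm thick, about 45 g, the same all over and either way up; four start in one stack on the rubber disc, lid0 lowest, lid3 on top. A lid fits any 54 mm jar: it lies flat on the jar's top. Origin: centre of its underside
- lid2: loose brass lid, a flat disc 58 mm across and 14 mm thick, about 45 g, the same all over and either way up; four start in one stack on the rubber disc, lid0 lowest, lid3 on top. A lid fits any 54 mm jar: it lies flat on the jar's top. Origin: centre of its underside
- lid3: loose brass lid, a flat disc 58 mm across and 14 mm thick, about 45 g, the same all over and either way up; four start in one stack on the rubber disc, lid0 lowest, lid3 on top. A lid fits any 54 mm jar: it lies flat on the jar's top. Origin: centre of its underside
- jar0: medium-size candle in a straight amber glass jar, 54 mm across, 80 mm tall, about 200 g; may be absent. Origin: centre of its underside, z up
- jar1: medium-size candle in a straight amber glass jar, 54 mm across, 80 mm tall, about 200 g; may be absent. Origin: centre of its underside, z up
- jar2: medium-size candle in a straight amber glass jar, 54 mm across, 80 mm tall, about 200 g; may be absent. Origin: centre of its underside, z up
- jar3: medium-size candle in a straight amber glass jar, 54 mm across, 80 mm tall, about 200 g; may be absent. Origin: centre of its underside, z up
- chip0: loose off-white wax chip 20 by 26 by 12 mm high, starts on the beam; may be absent. Origin: centre of its underside
- chip1: loose off-white wax chip 20 by 26 by 12 mm high, starts on the beam; may be absent. Origin: centre of its underside
- chip2: loose off-white wax chip 20 by 26 by 12 mm high, starts on the beam; may be absent. Origin: centre of its underside
- chip3: loose off-white wax chip 20 by 26 by 12 mm high, starts on the beam; may be absent. Origin: centre of its underside
There are look-alikes about, which are no part of the job. What is shaped like the lid3 but red or white is not meant.

How it is judged:
By the outcome, as a careful person would: the job done as asked, in the order asked, and still so for the second after the job is handed in, with the robot touching nothing.
Of jar0, jar1, jar2, jar3 only 3 to 4 are there at a start; the rules pass over those that are not, and their reading is None.
Of chip0, chip1, chip2, chip3 only 2 to 4 are there at a start; the rules pass over those that are not, and their reading is None.
At some moment in a run one of scraper, chip0, chip1, chip2, chip3 may be knocked a few centimetres aside while the robot is not near it.
Once in a run the grip may slacken for a moment while it holds something.
It also fails if it takes over 210 s, if anything falls off the work surface, if the arm or the gripper's body presses on something with over 40 N, if the wrist force passes 120 N, or if a joint passes its speed limit or range.

## Working session

There is one attempt and no reset: what is moved stays moved. The work goes in short steps, Python scripts to look and compute and a tool call to move; the robot and the scene stay as the last step left them, time stands still between calls to the robot, and variables do not carry over. Pictures are saved under pics/ and viewed, at most 14 in all, crops included, and the job is handed in when it is done.

Besides the shell and the picture viewer there is one more tool, called after "Emit:" as name(argument=value, ...) on one line, values as JSON. move_arm: Moves the arm, as the interface text tells. Its arguments: {"type":"object","properties":{"moves":{"type":"array"},"jaw":{"type":"number"},"squeeze":{"type":"number"}},"required":["moves"]}

```bash
mkdir -p pics; cat > h.py <<'E'
import numpy as np, cv2
from scipy.spatial.transform import Rotation as Ro
from cell import manip, viewer
def cam(n):
    c=viewer.camera(n); return c
def Rm(c):
    o=np.array(c["orientation"],float)
    return o if o.shape==(3,3) else Ro.from_euler('xyz',o).as_matrix()
def cloud(c):
    K=np.array([[c["fx"],0,c["cx"]],[0,c["fy"],c["cy"]],[0,0,1.]]);h,w=c["z_map"].shape
    u,v=np.meshgrid(np.arange(w),np.arange(h))
    p=cv2.undistortPoints(np.stack([u,v],-1).reshape(-1,1,2).astype(np.float64),K,np.array(c["D"],float)).reshape(h,w,2)
    z=c["z_map"].astype(float)
    P=np.dstack([p[...,0]*z,p[...,1]*z,z])@Rm(c).T+np.array(c["origin"])
    P[z<=0]=np.nan
    return P
E
python3 - <<'E'
from h import *
for n in("top","side"):
    c=cam(n);cv2.imwrite(f"pics/{n}0.png",c["frame"]);P=cloud(c);np.save(n+"0.npy",P)
    print(n,c["origin"],c["orientation"],c["fx"],np.nanmin(P,(0,1)),np.nanmax(P,(0,1)))
print(manip.read_state(), manip.grasp_offset)
E
```

```text
top [ 271.52228855   13.87329841 1021.0913455 ] [-2.95769806  0.00302352 -1.54328982] 476.9353115725354 [  -50.67284343 -1373.66590354  -769.61091647] [1735.72087426 1474.35410736  588.61148488]
side [ 313.32000543 -719.83606421  577.55573555] [-2.15233228  0.01482846 -0.15672695] 441.83633460407697 [-1251.19308563  -538.47334211  -763.49744395] [1789.69081021 2084.587823    562.84845049]
{'clock': 0.1, 'joints': array([ 1.24340375e+00,  3.00421335e-01,  1.52150373e+00,  1.73497103e-05,
        1.32071568e+00, -6.66163511e-02]), 'qd': array([ 6.52041885e-05, -6.22216906e-04, -2.50501532e-03,  3.17037923e-04,
        8.91093966e-04,  2.84154831e-04]), 'effort': array([ 9.25100721e-04, -5.32650268e+01, -3.53284943e+01,  7.10027735e-02,
        2.35304347e-02, -8.11878454e-05]), 'eef_pos': array([141.73861639, 531.18083545, 204.94635422]), 'eef_rot': array([-3.14054801e+00, -8.65361081e-05,  2.88081208e+00]), 'wrist_force': array([0.54686845, 0.12132823, 0.69035046]), 'moment': array([-0.04274041,  0.00482947,  0.00401232]), 'finger_force': 0.0, 'finger_gap': 94.19042522715597} 18.8
```

View pics/top0.png

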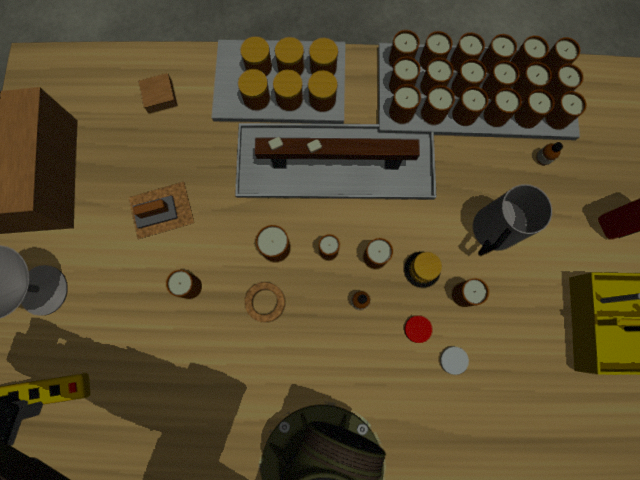

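View pics/side0.png

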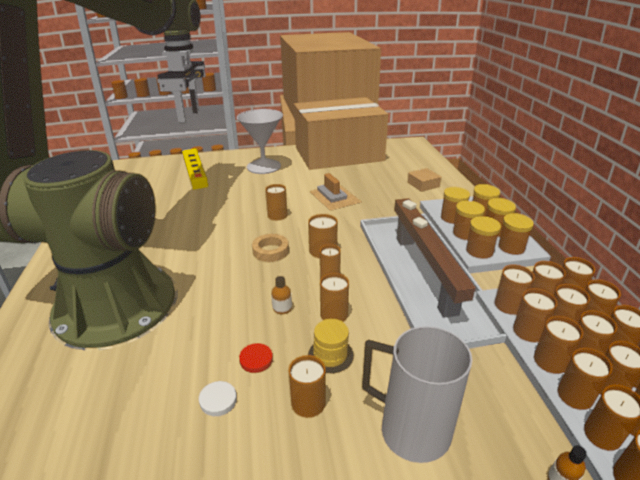

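The top view shows the beam with 2 chips at (276,144) and (315,146), and the scraper at (155,210). The possible jars are (182,284), (273,243), (329,247), (378,253) and (470,292). The lid stack is at (425,266), and the pitcher at (515,215). The red disc at (418,328) and white disc at (455,360) are decoys. I'll measure widths and heights in both views.

```bash
cat >> h.py <<'E'
def blob(P,x,y,r,z0,z1):
    m=(abs(P[...,2]-(z0+z1)/2)<(z1-z0)/2)&(np.hypot(P[...,0]-x,P[...,1]-y)<r)
    return P[m]
def rect(Q):
    (c,s,a)=cv2.minAreaRect(Q[:,:2].astype(np.float32)); return np.round(c,1),np.round(s,1),round(a,1),np.round(np.median(Q[:,2]),1),len(Q)
E
python3 - <<'E'
from h import *
T=np.load("top0.npy");S=np.load("side0.npy")
px=dict(jA=(182,284),L=(273,243),s=(329,247),jB=(378,253),jC=(470,292),lids=(427,264),beam=(370,150),chip0=(276,144),chip1=(315,146),grip=(150,209),pad=(182,195),pit=(525,215))
for k,(u,v) in px.items():
    p=T[v,u]; print(k,"pt",np.round(p,1))
    if k in("chip0","chip1"): Q=blob(T,p[0],p[1],30,101,115);Q2=blob(S,p[0],p[1],30,101,115)
    elif k=="beam": Q=blob(T,p[0],p[1],260,88,100);Q2=blob(S,p[0],p[1],260,88,100)
    elif k=="pad": continue
    else: Q=blob(T,p[0],p[1],50,p[2]-5,p[2]+5);Q2=blob(S,p[0],p[1],50,p[2]-5,p[2]+5)
    for q in(Q,Q2):
        if len(q)>5: print("   ",*rect(q),np.round(cv2.minEnclosingCircle(q[:,:2].astype(np.float32))[1]*2,1))
# foot
p=T[209,150];Q=blob(T,p[0],p[1],80,11,23);print("foot",rect(Q))
c=cv2.imread("pics/top0.png")
cv2.imwrite("pics/crop1.png",np.vstack([cv2.resize(c[220:320,150:350],(800,400),interpolation=3)[:300],cv2.resize(c[220:320,340:500],(800,500))[:300]]))
E
```

```text
jA pt [355.6 290.4  69.9]
    [356.8 292.2] [49.6 49.4] 23.0 71.0 431 53.0
    [355.1 291.8] [50.2 56.4] 3.5 69.6 179 57.1
L pt [444.4 110.8  69.3]
    [446.1 112.7] [63.1 59.6] 33.3 70.7 661 64.4
    [447.9 109.7] [66.4 64.2] 49.9 68.7 361 69.9
s pt [439.   -3.1  70.3]
    [441.4  -0.6] [36.9 40.1] 73.0 71.0 261 40.7
    [442.5  -5.8] [41.2 41.6] 33.0 69.5 211 44.7
jB pt [ 429.3 -102.3   70.5]
    [ 430.6 -102.2] [50.5 50.3] 10.5 70.8 442 52.8
    [ 431.8 -106.6] [53.9 50.3] 86.5 69.3 437 55.4
jC pt [ 354.8 -286.7   73.4]
    [ 356.3 -294. ] [53.4 52.1] 82.3 71.9 484 56.6
    [ 357.  -296.8] [55.5 51.9] 67.3 70.6 815 55.7
lids pt [ 411.  -203.9   59.8]
    [ 408.2 -204.5] [56.1 57.4] 1.5 60.4 631 58.7
    [ 409.  -207.5] [57.2 56.1] 81.1 59.1 742 60.3
beam pt [nan nan nan]
chip0 pt [641.7 110.  108.6]
    [645.2 111.4] [20.2 25.4] 29.8 106.7 123 29.4
    [645.8 110.6] [18.3 28.6] 22.1 104.5 58 31.4
chip1 pt [640.1  30.7 106.7]
    [642.1  34.2] [20.7 25.7] 27.6 106.8 126 30.3
    [642.1  30.4] [21.1 25.4] 19.4 104.5 68 28.2
grip pt [512.5 375.2  56.2]
    [517.6 380.2] [20.7 67.6] 14.7 56.8 294 67.9
    [516.6 376.8] [21.8 60.5] 20.2 54.4 79 62.0
pad pt [559.4 325.5   3.5]
pit pt [ 521.3 -415.5   54.6]
    [ 520.5 -397. ] [71.3 42.6] 46.7 51.5 396 75.2
    [ 508.9 -414. ] [73.5 16.8] 2.6 54.6 209 73.5
foot (array([517.6, 380.9]), array([53.9, 90.6]), 15.3, np.float64(17.0), 511)
```

View pics/crop1.png

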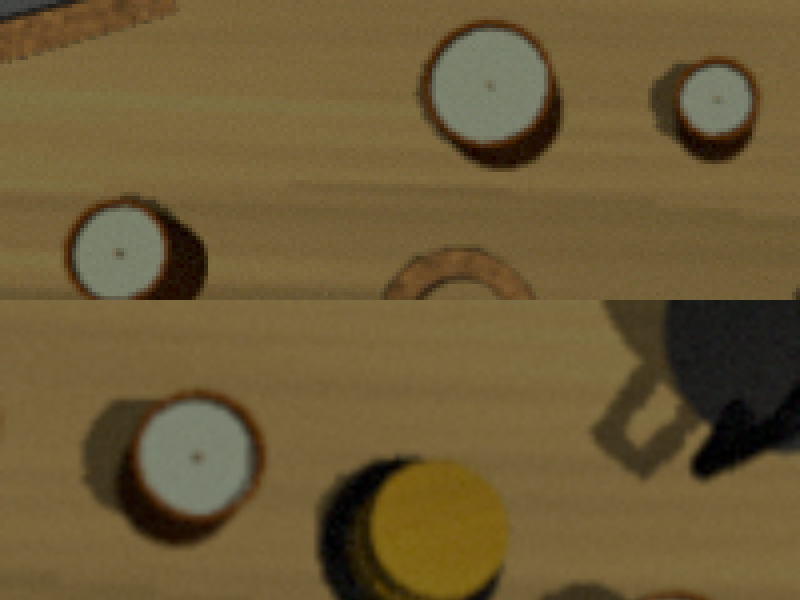

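Medium jars, about 53–56 mm wide with the rim included: A (182,284), B (378,253) and C (470,292). (273,243) measures 65 mm, so it is the large one. (329,247) measures 41 mm, so it is the small one. The crop confirms this by their relative sizes. Next I'll measure the beam, pan and pad.

```bash
cat >> h.py <<'E'
def ray(c,uv,z):
    K=np.array([[c["fx"],0,c["cx"]],[0,c["fy"],c["cy"]],[0,0,1.]])
    p=cv2.undistortPoints(np.array(uv,float).reshape(-1,1,2),K,np.array(c["D"],float)).reshape(-1,2)
    d=np.c_[p,np.ones(len(p))]@Rm(c).T;o=np.array(c["origin"])
    return o+d*((z-o[2])/d[:,2])[:,None]
E
python3 - <<'E'
from h import *
for n in("top","side"):
    P=np.load(n+"0.npy")
    reg=(P[...,0]>560)&(P[...,0]<720)&(abs(P[...,1])<260)
    Q=P[reg&(P[...,2]>88)&(P[...,2]<100)]
    print(n,"beam",rect(Q) if len(Q)>5 else len(Q))
    if len(Q)>20: print(np.round(np.percentile(Q,[1,50,99],axis=0),1).tolist())
    Q=P[reg&(P[...,2]>13)&(P[...,2]<24)]; print("rim",rect(Q))
    c=cv2.imread(f"pics/{n}0.png").astype(int)
    d=(abs(P[...,0]-510)<90)&(abs(P[...,1]-375)<100)&(c[...,2]-c[...,0]>30)&(c[...,2]>90)&(P[...,2]>1.0)&(P[...,2]<8)
    lab,nn=None,None
    Q=P[d]; print("pad",rect(Q))
c=cam("top");s=cam("side")
f=c["frame"]
cv2.imwrite("pics/crop2.png",np.vstack([cv2.resize(f[120:200,235:435],(800,320),interpolation=2),cv2.resize(f[170:245,110:210],(360,270),interpolation=2).repeat(1,axis=1) if 0 else cv2.copyMakeBorder(cv2.resize(f[175:245,120:200],(320,280),interpolation=2),0,0,0,480,0)]))
print("plane95 corners",np.round(ray(c,[(256,138),(419,140),(419,159),(255,157)],95),1).tolist())
E
```

```text
top beam (array([646.3, -14.8]), array([ 38.6, 340.1]), 1.1, np.float64(95.1), 2648)
[[626.2, -181.4, 89.0], [644.5, -30.5, 95.1], [665.6, 152.3, 99.0]]
rim (array([639.9, -25.9]), array([159.6, 466.7]), 0.1, np.float64(17.7), 962)
pad (array([510., 375.]), array([199.6, 180. ]), 90.0, np.float64(2.6), 2733)
side beam (array([645.9, -14.9]), array([ 39.2, 343.7]), 1.0, np.float64(93.3), 1711)
[[627.1, -184.7, 88.4], [644.3, -70.1, 93.3], [665.9, 150.0, 98.2]]
rim (array([640. , -27.7]), array([159. , 464.7]), 0.2, np.float64(16.1), 804)
pad (array([525.8, 362.5]), array([ 99.3, 123.5]), 16.0, np.float64(1.9), 174)
plane95 corners [[659.5, 153.5, 95.0], [664.4, -183.8, 95.0], [622.8, -183.1, 95.0], [617.9, 153.3, 95.0]]
```

View pics/crop2.png

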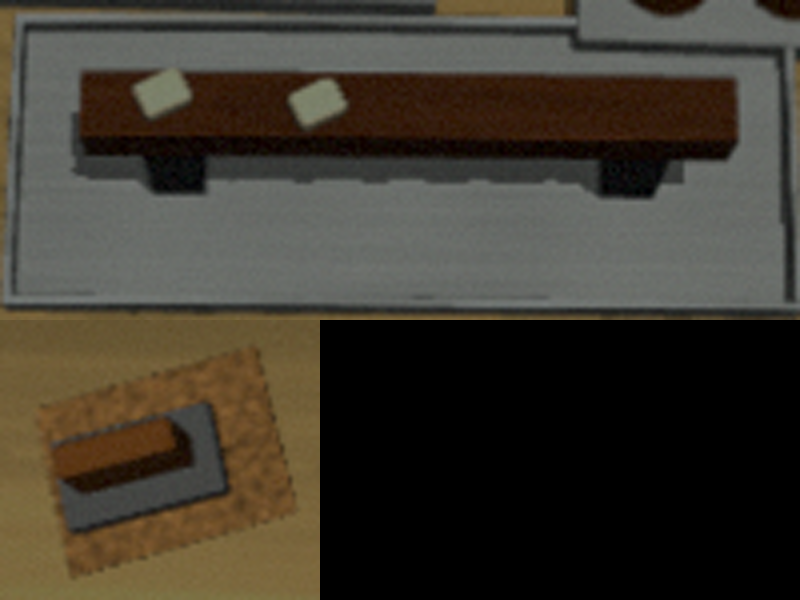

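The crop shows the beam top-face corners at about (255,137.5), (419,139.5), (419,154.5) and (255,154). The pad corners are about (129.5,196), (183.8,181), (194.3,222.5) and (138,239). The scraper is near the pad's left half.

```bash
python3 - <<'E'
from h import *
T=cam("top")
b=ray(T,[(255,137.5),(419.2,139.5),(419,154.5),(255,154)],95);p=ray(T,[(129.5,196.25),(183.75,181.25),(194.25,222.5),(138,239.25)],3)
print(b[:,:2].round(1).tolist(),b.mean(0));print(p[:,:2].round(1).tolist(),p.mean(0), [np.linalg.norm(p[i]-p[i-1]).round(1) for i in range(4)])
for i,j in((1,0),(2,3)):d=p[i]-p[j];print(np.degrees(np.arctan2(d[1],d[0])))
d=(p[3]-p[0])
print(np.degrees(np.arctan2(d[1],d[0])))
for n in("top","side"):
    P=np.load(n+"0.npy");m=(P[...,0]>600)&(P[...,0]<690)&(abs(P[...,1]+15)<150)&(P[...,2]>91.5)&(P[...,2]<98)
    Q=P[m];
    ys=np.arange(-160,140,20);mid=[];
    for y in ys:
        q=Q[abs(Q[:,1]-y)<10][:,0]
        mid.append((np.percentile(q,2)+np.percentile(q,98))/2 if len(q)>15 else np.nan)
    mid=np.array(mid);ok=~np.isnan(mid);print(n,mid.round(1),np.polyfit(ys[ok],mid[ok],1), np.median(Q[:,2]))
E
```

```text
[[660.6, 155.6], [665.5, -184.3], [632.6, -183.3], [624.4, 153.6]] [645.78019089 -14.58380942  95.        ]
[[554.1, 444.8], [591.6, 324.4], [497.6, 293.2], [456.8, 415.6]] [525.01309622 369.4904138    3.        ] [np.float64(101.7), np.float64(126.1), np.float64(99.1), np.float64(129.0)]
-72.69879251456695
-71.55287031907632
-163.28372206483124
top [648.3 647.7 647.6 648.9 647.8 647.6 646.5 646.2 646.  645.3 644.7 644.3
 643.7 643.6 642.9] [-2.05107592e-02  6.45669266e+02] 95.06152061065416
side [649.2 648.1 648.  647.7 647.7 646.5 646.2 645.8 645.3 644.9 645.1 644.4
 644.5 644.6 631.6] [-3.33029772e-02  6.44637657e+02] 93.44830401846451
```

Here is what I'm working from:
- **Beam:** centre (646,-15,95), yaw about 0.02 rad.
- **Pad:** centre (525,369.5), yaw about 0.30.
- **Scraper:** (517,378.5), yaw about 0.26.

Next is a planner that prints rows, and then the first move.

```bash
cat > plan.py <<'E'
import sys,json,numpy as np
# plan.py x y z yaw  then waypoints x,y,z,yaw,n -> rows in calls of 12 (pose world mm/rad)
a=sys.argv[1:];cur=np.array(a[0].split(','),float);rows=[]
p=cur
for w in a[1:]:
    w=np.array(w.split(','),float);n=int(w[4])
    for i in range(1,n+1): rows.append(p+(w[:4]-p)*i/n)
    p=w[:4]
while rows:
    b,rows=rows[:12],rows[12:];c,s=np.cos(cur[3]),np.sin(cur[3]);o=[]
    for r in b:
        d=r-cur;o.append([round((d[0]*c+d[1]*s)/1e3,4),round((d[0]*s-d[1]*c)/1e3,4),round(-d[2]/1e3,4),round(-d[3],4)])
    print(json.dumps(o));cur=b[-1]
E
python3 plan.py 141.8,531.4,205.4,2.881 517,378.5,120,1.833,10 517,378.5,120,1.833,2 517,378.5,25,1.833,6
```

```text
[[-0.0402, -0.0051, 0.0085, 0.1048], [-0.0804, -0.0102, 0.0171, 0.2096], [-0.1206, -0.0153, 0.0256, 0.3144], [-0.1608, -0.0204, 0.0342, 0.4192], [-0.201, -0.0255, 0.0427, 0.524], [-0.2412, -0.0306, 0.0512, 0.6288], [-0.2813, -0.0357, 0.0598, 0.7336], [-0.3215, -0.0409, 0.0683, 0.8384], [-0.3617, -0.046, 0.0769, 0.9432], [-0.4019, -0.0511, 0.0854, 1.048], [-0.4019, -0.0511, 0.0854, 1.048], [-0.4019, -0.0511, 0.0854, 1.048]]
[[0.0, 0.0, 0.0158, -0.0], [0.0, 0.0, 0.0317, -0.0], [0.0, 0.0, 0.0475, -0.0], [0.0, 0.0, 0.0633, -0.0], [0.0, 0.0, 0.0792, -0.0], [0.0, 0.0, 0.095, -0.0]]
```

Emit:
move_arm(moves=[[-0.0402, -0.0051, 0.0085, 0.1048], [-0.0804, -0.0102, 0.0171, 0.2096], [-0.1206, -0.0153, 0.0256, 0.3144], [-0.1608, -0.0204, 0.0342, 0.4192], [-0.201, -0.0255, 0.0427, 0.524], [-0.2412, -0.0306, 0.0512, 0.6288], [-0.2813, -0.0357, 0.0598, 0.7336], [-0.3215, -0.0409, 0.0683, 0.8384], [-0.3617, -0.046, 0.0769, 0.9432], [-0.4019, -0.0511, 0.0854, 1.048], [-0.4019, -0.0511, 0.0854, 1.048], [-0.4019, -0.0511, 0.0854, 1.048]], jaw=0.06)

```text
clock: 1.45
eef_pos: [517.2, 377.9, 119.4]
eef_rot: [-3.14, 0.0, 1.832]
wrist_force: [-0.6, 0.3, 0.7]
finger_gap: 60.0
finger_force: 0.0
```

Emit:
move_arm(moves=[[0, 0, 0.02, 0], [0, 0, 0.04, 0], [0, 0, 0.06, 0], [0, 0, 0.08, 0], [0, 0, 0.094, 0], [0, 0, 0.094, 0]])

```text
clock: 2.05
eef_pos: [515.6, 378.5, 24.5]
eef_rot: [-3.139, 0.001, 1.834]
wrist_force: [0.2, 0.6, 0.5]
finger_gap: 60.4
finger_force: 0.0
```

Emit:
move_arm(moves=[[0, 0, 0, 0], [0, 0, 0, 0], [0, 0, 0, 0], [0, 0, 0, 0], [0, 0, 0, 0], [0, 0, 0, 0], [0, 0, 0, 0], [0, 0, 0, 0]], jaw=0.0, squeeze=45)

```text
clock: 2.85
eef_pos: [517.3, 378.5, 26.5]
eef_rot: [3.141, -0.0, 1.833]
wrist_force: [2.0, 0.3, 4.3]
finger_gap: 19.3
finger_force: 45.0
```

```bash
python3 - <<'E'
from h import *
for n in("top","side"):
    P=cloud(cam(n))
    for y in(111,33):
        Q=blob(P,645,y,40,101,115); print(n,rect(Q) if len(Q)>5 else len(Q))
    Q=blob(P,517,378,80,11,22);print("foot",rect(Q))
E
python3 plan.py 517,378.5,26,1.833 517,378.5,150,1.833,5 560,118,150,1.59,7 560,118,150,1.59,2 560,112,120,1.59,3
```

```text
top (array([645.8, 111.3]), array([20.9, 25.5]), 25.2, np.float64(107.1), 123)
top (array([642.1,  34.3]), array([20.2, 25.1]), 25.3, np.float64(106.8), 125)
foot (array([521.4, 355.4]), array([53.5, 38.7]), 13.9, np.float64(16.8), 259)
side (array([645.8, 108.6]), array([17.4, 27. ]), 33.7, np.float64(104.5), 57)
side (array([642.7,  30.7]), array([20.7, 25.1]), 36.6, np.float64(104.5), 66)
foot (array([513.7, 377.2]), array([51.9, 92.5]), 16.9, np.float64(14.7), 192)
[[0.0, 0.0, -0.0248, -0.0], [0.0, 0.0, -0.0496, -0.0], [0.0, 0.0, -0.0744, -0.0], [0.0, 0.0, -0.0992, -0.0], [0.0, 0.0, -0.124, -0.0], [-0.0375, -0.0037, -0.124, 0.0347], [-0.0751, -0.0074, -0.124, 0.0694], [-0.1126, -0.0111, -0.124, 0.1041], [-0.1501, -0.0149, -0.124, 0.1389], [-0.1877, -0.0186, -0.124, 0.1736], [-0.2252, -0.0223, -0.124, 0.2083], [-0.2627, -0.026, -0.124, 0.243]]
[[0.0, 0.0, -0.0, -0.0], [0.0, 0.0, -0.0, -0.0], [-0.002, -0.0, 0.01, -0.0], [-0.004, -0.0001, 0.02, -0.0], [-0.006, -0.0001, 0.03, -0.0]]
```

Emit:
move_arm(moves=[[0.0, 0.0, -0.0248, 0.0], [0.0, 0.0, -0.0496, 0.0], [0.0, 0.0, -0.0744, 0.0], [0.0, 0.0, -0.0992, 0.0], [0.0, 0.0, -0.124, 0.0], [-0.0375, -0.0037, -0.124, 0.0347], [-0.0751, -0.0074, -0.124, 0.0694], [-0.1126, -0.0111, -0.124, 0.1041], [-0.1501, -0.0149, -0.124, 0.1389], [-0.1877, -0.0186, -0.124, 0.1736], [-0.2252, -0.0223, -0.124, 0.2083], [-0.2627, -0.026, -0.124, 0.243]])

```text
clock: 4.15
eef_pos: [559.4, 116.5, 149.4]
eef_rot: [-3.14, 0.0, 1.588]
wrist_force: [-0.1, -0.4, -1.9]
finger_gap: 19.7
finger_force: 45.0
```

Emit:
move_arm(moves=[[0.0, 0.0, 0.0, 0.0], [-0.006, 0, 0.01, 0.0], [-0.006, 0.0, 0.02, 0.0], [-0.006, 0, 0.0285, 0.0], [-0.006, 0, 0.0285, 0.0], [-0.006, 0, 0.0285, 0.0]])

```text
clock: 4.75
eef_pos: [559.8, 112.5, 121.3]
eef_rot: [-3.141, 0.0, 1.591]
wrist_force: [0.8, -1.3, -1.9]
finger_gap: 19.9
finger_force: 45.0
```

```bash
python3 - <<'E'
from h import *
for n in("top","side"):
    c=cam(n);P=cloud(c);cv2.imwrite(f"pics/sw_{n}.png",c["frame"])
    for y in(111,33):
        Q=blob(P,645,y,45,101,115); print(n,rect(Q) if len(Q)>5 else len(Q))
    Q=blob(P,560,112,80,100,117);print("foot",rect(Q) if len(Q)>5 else 0)
    if n=="side":cv2.imwrite("pics/crop3.png",cv2.resize(c["frame"][140:320,300:540],(800,600),interpolation=2))
E
python3 plan.py 560,112,121.5,1.59 655,112,121.5,1.59,9 655,112,121.5,1.59,1 655,112,150,1.59,2  
python3 plan.py 655,112,150,1.59 560,33,150,1.59,4 560,33,150,1.59,1 560,33,121.5,1.59,2 560,33,121.5,1.59,1  655,33,121.5,1.59,9 655,33,121.5,1.59,1 655,33,160,1.59,2
```

```text
top 0
top (array([641.9,  34.3]), array([21.2, 25. ]), 27.5, np.float64(106.8), 124)
foot 0
side (array([645.6, 108.3]), array([19. , 26.4]), 28.7, np.float64(104.4), 58)
side (array([642.8,  31.1]), array([21.1, 25.2]), 29.1, np.float64(104.4), 69)
foot (array([585.7, 111.4]), array([108.2,  90.5]), 0.3, np.float64(109.5), 409)
[[-0.0002, 0.0106, -0.0, -0.0], [-0.0004, 0.0211, -0.0, -0.0], [-0.0006, 0.0317, -0.0, -0.0], [-0.0008, 0.0422, -0.0, -0.0], [-0.001, 0.0528, -0.0, -0.0], [-0.0012, 0.0633, -0.0, -0.0], [-0.0014, 0.0739, -0.0, -0.0], [-0.0016, 0.0844, -0.0, -0.0], [-0.0018, 0.095, -0.0, -0.0], [-0.0018, 0.095, -0.0, -0.0], [-0.0018, 0.095, -0.0142, -0.0], [-0.0018, 0.095, -0.0285, -0.0]]
[[-0.0193, -0.0241, -0.0, -0.0], [-0.0386, -0.0482, -0.0, -0.0], [-0.0579, -0.0724, -0.0, -0.0], [-0.0772, -0.0965, -0.0, -0.0], [-0.0772, -0.0965, -0.0, -0.0], [-0.0772, -0.0965, 0.0142, -0.0], [-0.0772, -0.0965, 0.0285, -0.0], [-0.0772, -0.0965, 0.0285, -0.0], [-0.0774, -0.0859, 0.0285, -0.0], [-0.0776, -0.0754, 0.0285, -0.0], [-0.0778, -0.0648, 0.0285, -0.0], [-0.078, -0.0543, 0.0285, -0.0]]
[[-0.0002, 0.0106, -0.0, -0.0], [-0.0004, 0.0211, -0.0, -0.0], [-0.0006, 0.0317, -0.0, -0.0], [-0.0008, 0.0422, -0.0, -0.0], [-0.001, 0.0528, -0.0, -0.0], [-0.001, 0.0528, -0.0, -0.0], [-0.001, 0.0528, -0.0192, -0.0], [-0.001, 0.0528, -0.0385, -0.0]]
```

View pics/crop3.png

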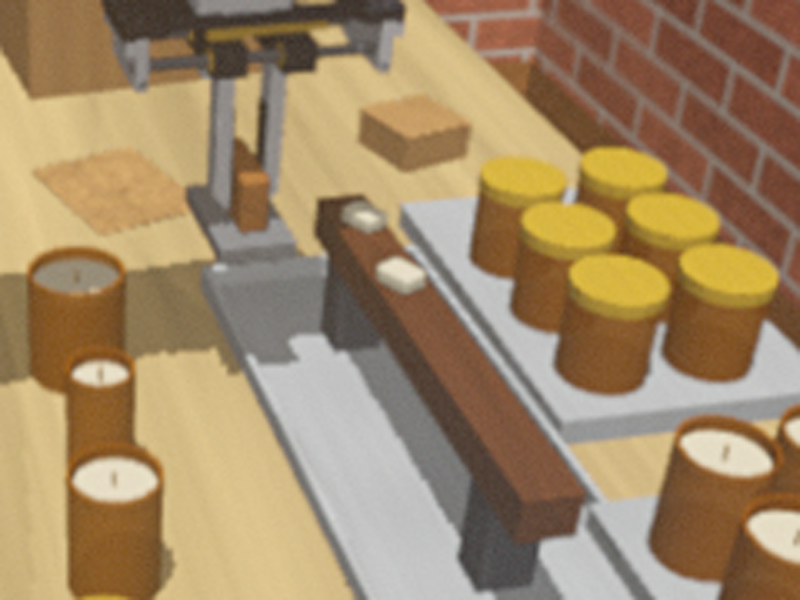

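The crop shows the scraper upright in the gripper at crop (240,210), and both chips on the beam at crop (365,218) and (400,275). Now I'll sweep them off, away from the robot.

Emit:
move_arm(moves=[[-0.0002, 0.0106, 0.0, 0.0], [-0.0004, 0.0211, 0.0, 0.0], [-0.0006, 0.0317, 0.0, 0.0], [-0.0008, 0.0422, 0.0, 0.0], [-0.001, 0.0528, 0.0, 0.0], [-0.0012, 0.0633, 0.0, 0.0], [-0.0014, 0.0739, 0.0, 0.0], [-0.0016, 0.0844, 0.0, 0.0], [-0.0018, 0.095, 0.0, 0.0], [-0.0018, 0.095, 0.0, 0.0], [-0.0018, 0.095, -0.014, 0.0], [-0.0018, 0.095, -0.0285, 0.0]])

```text
clock: 6.05
eef_pos: [654.6, 112.0, 151.4]
eef_rot: [-3.141, -0.0, 1.59]
wrist_force: [0.6, -0.3, -1.0]
finger_gap: 19.8
finger_force: 45.0
```

Emit:
move_arm(moves=[[-0.0193, -0.0241, 0.0, 0.0], [-0.0386, -0.0482, 0.0, 0.0], [-0.0579, -0.0724, 0.0, 0.0], [-0.0772, -0.0965, 0.0, 0.0], [-0.0772, -0.0965, 0.0, 0.0], [-0.0772, -0.0965, 0.0142, 0.0], [-0.0772, -0.0965, 0.0285, 0.0], [-0.0772, -0.0965, 0.0285, 0.0]])

```text
clock: 6.85
eef_pos: [559.1, 33.4, 118.8]
eef_rot: [-3.138, -0.0, 1.59]
wrist_force: [-0.4, 0.3, -1.8]
finger_gap: 19.5
finger_force: 45.0
```

```bash
python3 - <<'E'
from h import *
for n in("top","side"):
    P=cloud(cam(n))
    Q=P[(abs(P[...,0]-645)<24)&(abs(P[...,1]+15)<175)&(P[...,2]>(99.5 if n=="top" else 98.5))&(P[...,2]<112)]
    print(n,rect(Q) if len(Q)>5 else len(Q), Q[:,1].min() if len(Q) else 0)
    Q=blob(P,578,33,66,100,117);print("foot",rect(Q) if len(Q)>5 else 0)
E
```

```text
top (array([649.3,   1. ]), array([300.9,  29.6]), 88.7, np.float64(100.0), 8) -149.70675607248992
foot 0
side (array([640.8,  30.3]), array([20.4, 27.9]), 24.7, np.float64(104.1), 84) 15.235690696209986
foot (array([587.6,  32.1]), array([112.1,  91. ]), 0.8, np.float64(108.0), 504)
```

Emit:
move_arm(moves=[[0, 0, 0, 0], [-0.0002, 0.0106, 0.0, 0.0], [-0.0004, 0.0211, 0.0, 0.0], [-0.0006, 0.0317, 0.0, 0.0], [-0.0008, 0.0422, 0.0, 0.0], [-0.001, 0.0528, 0.0, 0.0], [-0.0012, 0.0633, 0.0, 0.0], [-0.0014, 0.0739, 0.0, 0.0], [-0.0016, 0.0844, 0.0, 0.0], [-0.0018, 0.095, 0.0, 0.0], [-0.0018, 0.095, 0.0, 0.0], [-0.0018, 0.095, -0.0285, 0.0]])

```text
clock: 8.15
eef_pos: [653.3, 33.0, 146.5]
eef_rot: [-3.135, -0.0, 1.59]
wrist_force: [-0.3, 0.5, -2.5]
finger_gap: 19.7
finger_force: 45.0
```

```bash
python3 plan.py 655,33,150,1.59 525,240,150,1.72,6 525,370,150,1.868,4 525,370,90,1.868,2
```

```text
[[0.0349, -0.021, -0.0, -0.0217], [0.0698, -0.042, -0.0, -0.0433], [0.1047, -0.063, -0.0, -0.065], [0.1396, -0.084, -0.0, -0.0867], [0.1745, -0.105, -0.0, -0.1083], [0.2095, -0.126, -0.0, -0.13], [0.242, -0.1254, -0.0, -0.167], [0.2744, -0.1248, -0.0, -0.204], [0.3069, -0.1241, -0.0, -0.241], [0.3394, -0.1235, -0.0, -0.278], [0.3394, -0.1235, 0.03, -0.278], [0.3394, -0.1235, 0.06, -0.278]]
```

```bash
python3 - <<'E'
from h import *
T=cam("top");S=cam("side")
for n,c in(("top",T),("side",S)):
    P=cloud(c)
    Q=P[(abs(P[...,0]-645)<24)&(abs(P[...,1]+15)<175)&(P[...,2]>98.5)&(P[...,2]<112)]
    print(n,len(Q),Q[:,1].round()[:12])
a=cv2.resize(T["frame"][172:247,115:210],(400,316),interpolation=2);b=cv2.resize(S["frame"][165:225,300:380],(400,300),interpolation=2)
o=np.zeros((600,800,3),np.uint8);o[:316,:400]=a;o[:300,400:]=b
o[316:,:]=cv2.resize(S["frame"][170:312,370:520],(800,600),interpolation=2)[100:384]
cv2.imwrite("pics/pad.png",o)
E
```

```text
top 32 [ -57.  -57.  -63.  -57. -109. -181. -113. -148. -160. -154.  -68.  -80.]
side 0 []
```

View pics/pad.png

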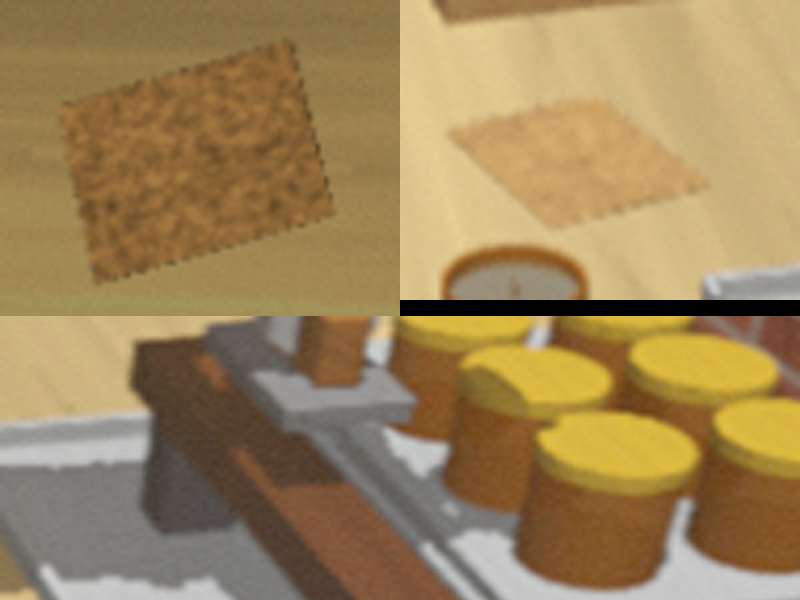

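The beam is clear. The pad corners read well in both views: top crop (60,103), (292,40), (333,212), (97,283), and side crop (47,130), (200,96), (308,185), (155,228).

```bash
python3 - <<'E'
from h import *
T=cam("top");S=cam("side")
for c,q,s,o in((T,[(60,103),(292,40),(333,212),(97,283)],4.21,(115,172)),(S,[(47,130),(200,96),(308,185),(155,228)],5.,(300,165))):
    p=ray(c,np.array(q)/s+np.array(o),3)[:,:2]
    print(p.mean(0).round(1),[np.linalg.norm(p[i]-p[i-1]).round(1) for i in range(4)])
    for i in range(4):
        d=p[i]-p[i-1];print(np.degrees(np.arctan2(d[1],d[0])).round(1),end=' ')
E
```

```text
[524.8 369.3] [np.float64(101.3), np.float64(128.0), np.float64(97.7), np.float64(128.6)]
17.1 -73.0 -162.5 108.6 [525.7 360.7] [np.float64(130.2), np.float64(98.8), np.float64(124.4), np.float64(96.5)]
107.9 16.0 -73.1 -160.6
```

```bash
python3 plan.py 655,33,150,1.59 525,240,150,1.72,6 524.6,368,150,1.871,4 524.6,368,90,1.871,2   524.6,368,40,1.871,4 524.6,368,29,1.871,2 524.6,368,26.5,1.871,4
```

```text
[[0.0349, -0.021, -0.0, -0.0217], [0.0698, -0.042, -0.0, -0.0433], [0.1047, -0.063, -0.0, -0.065], [0.1396, -0.084, -0.0, -0.0867], [0.1745, -0.105, -0.0, -0.1083], [0.2095, -0.126, -0.0, -0.13], [0.2415, -0.1255, -0.0, -0.1677], [0.2735, -0.125, -0.0, -0.2055], [0.3054, -0.1245, -0.0, -0.2432], [0.3374, -0.1239, -0.0, -0.281], [0.3374, -0.1239, 0.03, -0.281], [0.3374, -0.1239, 0.06, -0.281]]
[[0.0, 0.0, 0.0125, -0.0], [0.0, 0.0, 0.025, -0.0], [0.0, 0.0, 0.0375, -0.0], [0.0, 0.0, 0.05, -0.0], [0.0, 0.0, 0.0555, -0.0], [0.0, 0.0, 0.061, -0.0], [0.0, 0.0, 0.0616, -0.0], [0.0, 0.0, 0.0622, -0.0], [0.0, 0.0, 0.0629, -0.0], [0.0, 0.0, 0.0635, -0.0]]
```

Emit:
move_arm(moves=[[0.0349, -0.021, 0.0, -0.0217], [0.0698, -0.042, 0.0, -0.0433], [0.1047, -0.063, 0.0, -0.065], [0.1396, -0.084, 0.0, -0.0867], [0.1745, -0.105, 0.0, -0.1083], [0.2095, -0.126, 0.0, -0.13], [0.2415, -0.1255, 0.0, -0.1677], [0.2735, -0.125, 0.0, -0.2055], [0.3054, -0.1245, 0.0, -0.2432], [0.3374, -0.1239, 0.0, -0.281], [0.3374, -0.1239, 0.03, -0.281], [0.3374, -0.1239, 0.06, -0.281]])

```text
clock: 9.55
eef_pos: [524.0, 368.6, 88.3]
eef_rot: [-3.142, 0.0, 1.872]
wrist_force: [0.6, -0.9, -2.4]
finger_gap: 19.6
finger_force: 45.0
```

Emit:
move_arm(moves=[[0.0, 0.0, 0.0125, 0.0], [0.0, 0.0, 0.025, 0.0], [0.0, 0.0, 0.0375, 0.0], [0.0, 0.0, 0.05, 0.0], [0.0, 0.0, 0.0555, 0.0], [0.0, 0.0, 0.061, 0.0], [0.0, 0.0, 0.0616, 0.0], [0.0, 0.0, 0.0622, 0.0], [0.0, 0.0, 0.0629, 0.0], [0.0, 0.0, 0.0635, 0.0]])

```text
clock: 10.55
eef_pos: [524.9, 368.0, 26.9]
eef_rot: [3.141, -0.0, 1.871]
wrist_force: [-0.7, 0.2, -1.3]
finger_gap: 19.7
finger_force: 45.0
```

Emit:
move_arm(moves=[[0, 0, 0, 0], [0, 0, 0, 0]])

```text
clock: 10.75
eef_pos: [524.8, 367.9, 26.7]
eef_rot: [3.141, -0.0, 1.871]
wrist_force: [0.3, 0.4, -1.6]
finger_gap: 19.8
finger_force: 45.0
```

Emit:
move_arm(moves=[[0, 0, 0.0006, 0], [0, 0, 0.0012, 0], [0, 0, 0.0012, 0], [0, 0, 0.0012, 0]])

```text
clock: 11.15
eef_pos: [524.8, 368.0, 26.5]
eef_rot: [3.141, -0.0, 1.871]
wrist_force: [-4.4, -3.5, 9.7]
finger_gap: 19.9
finger_force: 45.0
```

Emit:
move_arm(moves=[[0, 0, 0, 0], [0, 0, 0, 0], [0, 0, 0, 0], [0, 0, 0, 0], [0, 0, 0, 0], [0, 0, -0.02, 0], [0, 0, -0.05, 0], [0, 0, -0.0847, 0], [0, 0, -0.1247, 0], [0, 0, -0.1247, 0]], jaw=0.06)

```text
clock: 12.15
eef_pos: [526.5, 369.0, 156.1]
eef_rot: [3.133, -0.002, 1.871]
wrist_force: [0.0, 0.3, -0.1]
finger_gap: 60.0
finger_force: 0.0
```

```bash
python3 plan.py 524.6,368,150,1.871 356,292,150,1.59,6 356,292,150,1.59,1 356,292,60,1.59,4 356,292,60,1.59,1 356,292,30,1.59,3 356,292,30,1.59,1
```

```text
[[-0.0038, -0.0306, -0.0, 0.0468], [-0.0076, -0.0612, -0.0, 0.0937], [-0.0114, -0.0918, -0.0, 0.1405], [-0.0152, -0.1224, -0.0, 0.1873], [-0.019, -0.1529, -0.0, 0.2342], [-0.0227, -0.1835, -0.0, 0.281], [-0.0227, -0.1835, -0.0, 0.281], [-0.0227, -0.1835, 0.0225, 0.281], [-0.0227, -0.1835, 0.045, 0.281], [-0.0227, -0.1835, 0.0675, 0.281], [-0.0227, -0.1835, 0.09, 0.281], [-0.0227, -0.1835, 0.09, 0.281]]
[[0.0, 0.0, 0.01, -0.0], [0.0, 0.0, 0.02, -0.0], [0.0, 0.0, 0.03, -0.0], [0.0, 0.0, 0.03, -0.0]]
```

Emit:
move_arm(moves=[[-0.0038, -0.0306, 0.0, 0.0468], [-0.0076, -0.0612, 0.0, 0.0937], [-0.0114, -0.0918, 0.0, 0.1405], [-0.0152, -0.1224, 0.0, 0.1873], [-0.019, -0.1529, 0.0, 0.2342], [-0.0227, -0.1835, 0.0, 0.281], [-0.0227, -0.1835, 0.0, 0.281], [-0.0227, -0.1835, 0.02, 0.281], [-0.0227, -0.1835, 0.04, 0.281], [-0.0227, -0.1835, 0.05, 0.281], [-0.0227, -0.1835, 0.05, 0.281], [-0.0227, -0.1835, 0.05, 0.281]], jaw=0.094)

```text
clock: 13.35
eef_pos: [356.5, 292.2, 100.4]
eef_rot: [3.141, -0.0, 1.59]
wrist_force: [-0.3, 0.7, 0.7]
finger_gap: 94.0
finger_force: 0.0
```

```bash
python3 - <<'E'
from h import *
T=cam("top");S=cam("side")
for n,c in(("top",T),("side",S)):
    P=cloud(c)
    print(n,"grip",rect(blob(P,525,368,60,49,62)),"foot",rect(blob(P,525,368,60,11,22)))
    for x,y in((356,292),(431,-104),(357,-295)):
        q=blob(P,x,y,45,65,76); print(rect(q) if len(q)>5 else len(q))
    Q=P[(abs(P[...,0]-645)<24)&(abs(P[...,1]+15)<175)&(P[...,2]>101)&(P[...,2]<115)];print("chips",len(Q))
f=np.zeros((600,800,3),np.uint8)
f[:316,:400]=cv2.resize(T["frame"][172:247,115:210],(400,316),interpolation=2)
f[:300,400:]=cv2.resize(S["frame"][165:225,300:380],(400,300),interpolation=2)
f[316:,:400]=cv2.resize(S["frame"][130:230,220:361],(400,284))
f[316:,400:]=cv2.resize(T["frame"][120:205,235:355],(400,284))
cv2.imwrite("pics/chk2.png",f)
E
```

```text
top grip (array([522.2, 369.2]), array([21.8, 67.8]), 18.6, np.float64(56.6), 309) foot (array([522. , 369.5]), array([54.2, 90.9]), 15.6, np.float64(17.2), 474)
(array([360.8, 282.4]), array([49.7, 28.5]), 26.4, np.float64(71.0), 235)
(array([ 431.2, -102.8]), array([46.8, 51.4]), 56.7, np.float64(71.1), 441)
(array([ 357.5, -293.8]), array([50.7, 53.2]), 27.7, np.float64(71.2), 475)
chips 0
side grip (array([522.6, 366.3]), array([21.1, 65.8]), 17.5, np.float64(53.9), 94) foot (array([522.4, 365.4]), array([53.4, 91.6]), 17.7, np.float64(14.5), 201)
(array([355.4, 292. ]), array([50.4, 56.2]), 2.7, np.float64(69.8), 192)
(array([ 433.4, -107.6]), array([53.1, 51. ]), 62.5, np.float64(69.1), 451)
(array([ 356.6, -298. ]), array([52.2, 51.4]), 63.2, np.float64(70.0), 795)
chips 0
```

View pics/chk2.png

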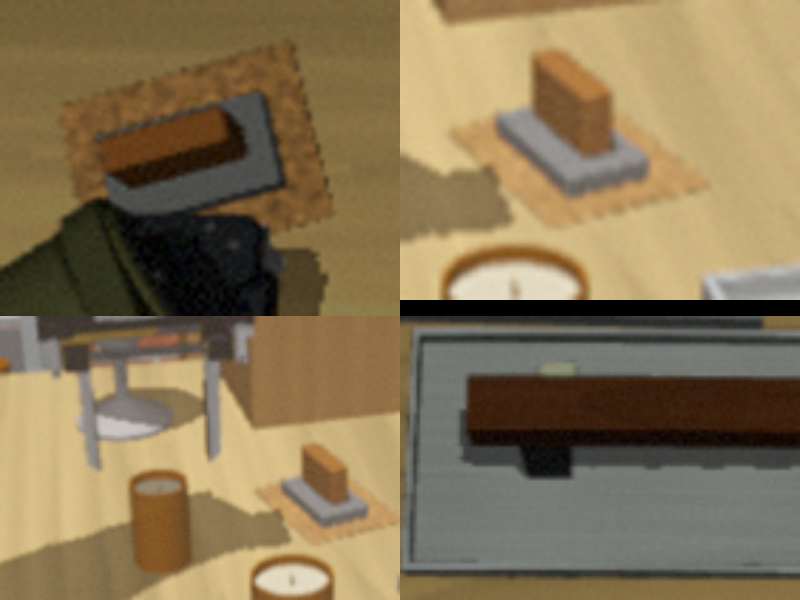

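The scraper stands upright on the pad at top crop (190,150), within about 3 mm of its centre. The beam is clear; one chip lies in the pan behind it at crop (558,368). The fingers straddle jar A at crop (160,480). Next I grasp jar A.

Emit:
move_arm(moves=[[0, 0, 0.02, 0], [0, 0, 0.04, 0], [0, 0, 0.06, 0], [0, 0, 0.07, 0], [0, 0, 0.07, 0], [0, 0, 0.07, 0]])

```text
clock: 14.05
eef_pos: [356.5, 292.3, 30.9]
eef_rot: [3.141, -0.001, 1.59]
wrist_force: [1.0, -0.1, 0.4]
finger_gap: 94.1
finger_force: 0.0
```

Emit:
move_arm(moves=[[0, 0, 0, 0], [0, 0, 0, 0], [0, 0, 0, 0], [0, 0, 0, 0], [0, 0, 0, 0], [0, 0, 0, 0], [0, 0, 0, 0], [0, 0, 0, 0]], jaw=0.03, squeeze=30)

```text
clock: 14.85
eef_pos: [356.3, 292.0, 30.2]
eef_rot: [3.141, -0.0, 1.59]
wrist_force: [0.4, -0.0, 1.9]
finger_gap: 53.5
finger_force: 30.0
```

```bash
python3 - <<'E'
from h import *
for n in("top","side"):
    P=cloud(cam(n))
    q=blob(P,356,292,45,65,76); print(n,rect(q) if len(q)>5 else len(q))
E
python3 plan.py 356,292,30,1.59 356,292,160,1.59,5 450,240,180,1.59,3 560,160,180,1.59,4
echo; python3 plan.py 560,160,180,1.59 644,100,180,1.59,3 644,100,180,1.59,2 644,100,140,1.59,3 644,100,140,1.59,1
python3 plan.py 356,292,30,1.59
```

```text
top (array([368.2, 276.7]), array([46. ,  9.2]), 27.8, np.float64(70.4), 44)
side (array([351.4, 287.3]), array([64.9, 58.2]), 35.9, np.float64(70.0), 237)
[[0.0, 0.0, -0.026, -0.0], [0.0, 0.0, -0.052, -0.0], [0.0, 0.0, -0.078, -0.0], [0.0, 0.0, -0.104, -0.0], [0.0, 0.0, -0.13, -0.0], [-0.0179, 0.031, -0.1367, -0.0], [-0.0359, 0.062, -0.1433, -0.0], [-0.0538, 0.093, -0.15, -0.0], [-0.0743, 0.1201, -0.15, -0.0], [-0.0948, 0.1472, -0.15, -0.0], [-0.1154, 0.1743, -0.15, -0.0], [-0.1359, 0.2014, -0.15, -0.0]]

[[-0.0205, 0.0276, -0.0, -0.0], [-0.0411, 0.0552, -0.0, -0.0], [-0.0616, 0.0828, -0.0, -0.0], [-0.0616, 0.0828, -0.0, -0.0], [-0.0616, 0.0828, -0.0, -0.0], [-0.0616, 0.0828, 0.0133, -0.0], [-0.0616, 0.0828, 0.0267, -0.0], [-0.0616, 0.0828, 0.04, -0.0], [-0.0616, 0.0828, 0.04, -0.0]]
```

Emit:
move_arm(moves=[[0.0, 0.0, -0.026, 0.0], [0.0, 0.0, -0.052, 0.0], [0.0, 0.0, -0.078, 0.0], [0.0, 0.0, -0.104, 0.0], [0.0, 0.0, -0.13, 0.0], [-0.0179, 0.031, -0.1367, 0.0], [-0.0359, 0.062, -0.1433, 0.0], [-0.0538, 0.093, -0.15, 0.0], [-0.0743, 0.1201, -0.15, 0.0], [-0.0948, 0.1472, -0.15, 0.0], [-0.1154, 0.1743, -0.15, 0.0], [-0.1359, 0.2014, -0.15, 0.0]])

```text
clock: 16.15
eef_pos: [560.7, 158.9, 179.5]
eef_rot: [-3.14, 0.0, 1.59]
wrist_force: [0.5, 1.3, -0.7]
finger_gap: 53.8
finger_force: 30.0
```

Emit:
move_arm(moves=[[-0.0205, 0.0276, 0.0, 0.0], [-0.0411, 0.0552, 0.0, 0.0], [-0.0616, 0.0828, 0.0, 0.0], [-0.0616, 0.0828, 0.0, 0.0], [-0.0616, 0.0828, 0.0, 0.0], [-0.0616, 0.0828, 0.0133, 0.0], [-0.0616, 0.0828, 0.0267, 0.0], [-0.0616, 0.0828, 0.04, 0.0], [-0.0616, 0.0828, 0.04, 0.0], [-0.0616, 0.0828, 0.04, 0.0]])

```text
clock: 17.15
eef_pos: [643.8, 100.1, 139.8]
eef_rot: [-3.141, 0.0, 1.59]
wrist_force: [0.2, 0.3, -1.0]
finger_gap: 53.5
finger_force: 30.0
```

```bash
python3 - <<'E'
from h import *
for n in("side","top"):
    c=cam(n);P=cloud(c)
    q=blob(P,644,100,45,175,185); print(n,"wax",rect(q) if len(q)>5 else len(q))
    q=blob(P,644,100,45,120,165); print("body",np.percentile(q[:,0],[1,99]).round(1) if len(q)>5 else len(q))
    if n=="side": cv2.imwrite("pics/hov.png",cv2.resize(c["frame"][120:320,340:500],(600,600) if 0 else (480,600),interpolation=2))
E
```

```text
side wax (array([639.2,  95.6]), array([66.6, 57. ]), 33.5, np.float64(179.6), 285)
body [604.1 679.6]
top wax 0
body 0
```

View pics/hov.png

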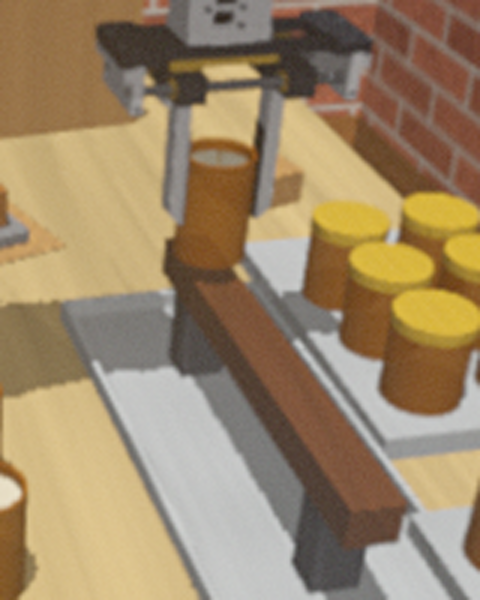

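The jar is held upright about 15 mm above the beam. The fingers' mid-plane reads about 1.9 mm low in camera x, so I'll add 1.7 mm and lower it.

Emit:
move_arm(moves=[[0, 0.0017, 0, 0], [0, 0.0017, 0.005, 0], [0, 0.0017, 0.01, 0], [0, 0.0017, 0.012, 0], [0, 0.0017, 0.013, 0], [0, 0.0017, 0.014, 0], [0, 0.0017, 0.0145, 0], [0, 0.0017, 0.0145, 0], [0, 0.0017, 0.0145, 0]])

```text
clock: 18.15
eef_pos: [645.8, 100.0, 125.7]
eef_rot: [3.141, -0.0, 1.59]
wrist_force: [0.5, 0.4, -1.2]
finger_gap: 53.6
finger_force: 30.0
```

Emit:
move_arm(moves=[[0, 0, 0.0005, 0], [0, 0, 0.001, 0], [0, 0, 0.001, 0]])

```text
clock: 18.45
eef_pos: [645.8, 100.0, 125.2]
eef_rot: [3.141, -0.0, 1.59]
wrist_force: [-2.2, -0.2, 4.8]
finger_gap: 53.6
finger_force: 30.0
```

Emit:
move_arm(moves=[[0, 0, 0, 0], [0, 0, 0, 0], [0, 0, 0, 0], [0, 0, 0, 0], [0, 0, 0, 0], [0, 0, 0, 0], [0, 0, -0.02, 0], [0, 0, -0.05, 0], [0, 0, -0.08, 0], [0, 0, -0.1055, 0], [0, 0, -0.1055, 0]], jaw=0.09)

```text
clock: 19.55
eef_pos: [646.8, 100.1, 234.2]
eef_rot: [3.135, -0.001, 1.59]
wrist_force: [-0.7, -0.2, -0.1]
finger_gap: 90.1
finger_force: 0.0
```

```bash
python3 plan.py 645.7,100,230,1.59 431,-104,200,1.59,8 431,-104,110,1.59,3 431,-104,110,1.59,1 431,-104,30,1.59,5 431,-104,30,1.59,1
```

```text
[[-0.025, -0.0273, 0.0038, -0.0], [-0.05, -0.0546, 0.0075, -0.0], [-0.0749, -0.082, 0.0112, -0.0], [-0.0999, -0.1093, 0.015, -0.0], [-0.1249, -0.1366, 0.0188, -0.0], [-0.1499, -0.1639, 0.0225, -0.0], [-0.1749, -0.1913, 0.0262, -0.0], [-0.1998, -0.2186, 0.03, -0.0], [-0.1998, -0.2186, 0.06, -0.0], [-0.1998, -0.2186, 0.09, -0.0], [-0.1998, -0.2186, 0.12, -0.0], [-0.1998, -0.2186, 0.12, -0.0]]
[[0.0, 0.0, 0.016, -0.0], [0.0, 0.0, 0.032, -0.0], [0.0, 0.0, 0.048, -0.0], [0.0, 0.0, 0.064, -0.0], [0.0, 0.0, 0.08, -0.0], [0.0, 0.0, 0.08, -0.0]]
```

Emit:
move_arm(moves=[[-0.025, -0.0273, 0.0038, 0.0], [-0.05, -0.0546, 0.0075, 0.0], [-0.0749, -0.082, 0.0112, 0.0], [-0.0999, -0.1093, 0.015, 0.0], [-0.1249, -0.1366, 0.0188, 0.0], [-0.1499, -0.1639, 0.0225, 0.0], [-0.1749, -0.1913, 0.0262, 0.0], [-0.1998, -0.2166, 0.03, 0.0], [-0.1998, -0.2166, 0.06, 0.0], [-0.1998, -0.2166, 0.09, 0.0], [-0.1998, -0.2166, 0.12, 0.0], [-0.1998, -0.2166, 0.12, 0.0]], jaw=0.094)

```text
clock: 20.75
eef_pos: [430.8, -103.3, 106.7]
eef_rot: [-3.135, -0.002, 1.59]
wrist_force: [0.0, 0.7, 0.6]
finger_gap: 94.0
finger_force: 0.0
```

```bash
python3 - <<'E'
from h import *
for n in("top","side"):
    P=cloud(cam(n))
    q=blob(P,646,100,45,160,173); print(n,rect(q) if len(q)>5 else len(q))
    for x,y,w in((357,-295,(65,76)),(409,-206,(55,65))):
        q=blob(P,x,y,45,*w); print(rect(q) if len(q)>5 else len(q))
    Q=P[(abs(P[...,0]-645)<30)&(abs(P[...,1]+75)<85)&(P[...,2]>91)&(P[...,2]<98)]
    for y in(-120,-60):
        r=Q[abs(Q[:,1]-y)<15][:,0];print("beam",y,(np.percentile(r,2)+np.percentile(r,98))/2)
    q=blob(P,431,-104,45,65,76);print("B",rect(q) if len(q)>5 else len(q))
E
```

```text
top (array([644. , 100.2]), array([51.2, 53.4]), 81.0, np.float64(166.1), 528)
(array([ 356.2, -293. ]), array([52.2, 51.6]), 59.9, np.float64(71.3), 477)
0
beam -120 648.1666720163298
beam -60 647.0609165360554
B 0
side (array([645., 100.]), array([56.5, 50.5]), 58.0, np.float64(166.2), 304)
(array([ 356.8, -298.3]), array([53. , 51.5]), 64.0, np.float64(70.0), 797)
(array([ 408.9, -207.2]), array([57.7, 56. ]), 81.2, np.float64(59.2), 737)
beam -120 647.7759085353599
beam -60 646.7884573303536
B (array([ 433.4, -107. ]), array([52.8, 51.5]), 57.3, np.float64(69.1), 448)
```

Emit:
move_arm(moves=[[0.0, 0.0, 0.016, 0.0], [0.0, 0.0, 0.032, 0.0], [0.0, 0.0, 0.048, 0.0], [0.0, 0.0, 0.064, 0.0], [0.0, 0.0, 0.08, 0.0], [0.0, 0.0, 0.08, 0.0]])

```text
clock: 21.45
eef_pos: [433.0, -103.9, 30.1]
eef_rot: [-3.141, -0.0, 1.59]
wrist_force: [-0.7, -0.4, 0.4]
finger_gap: 94.0
finger_force: 0.0
```

Emit:
move_arm(moves=[[0, 0, 0, 0], [0, 0, 0, 0], [0, 0, 0, 0], [0, 0, 0, 0], [0, 0, 0, 0], [0, 0, 0, 0], [0, 0, 0, 0]], jaw=0.03, squeeze=30)

```text
clock: 22.15
eef_pos: [433.2, -104.0, 30.3]
eef_rot: [3.141, 0.0, 1.59]
wrist_force: [0.2, 0.7, 4.4]
finger_gap: 53.5
finger_force: 30.0
```

```bash
python3 plan.py 433,-104,30,1.59 433,-104,170,1.59,6 647.7,0,170,1.59,6 ; echo; python3 plan.py 647.7,0,170,1.59 647.7,0,170,1.59,2 647.7,0,135,1.59,4 647.7,0,125,1.59,4  647.7,0,124.5,1.59,2
```

```text
[[0.0, 0.0, -0.0233, -0.0], [0.0, 0.0, -0.0467, -0.0], [0.0, 0.0, -0.07, -0.0], [0.0, 0.0, -0.0933, -0.0], [0.0, 0.0, -0.1167, -0.0], [0.0, 0.0, -0.14, -0.0], [0.0166, 0.0361, -0.14, -0.0], [0.0333, 0.0722, -0.14, -0.0], [0.0499, 0.1083, -0.14, -0.0], [0.0666, 0.1444, -0.14, -0.0], [0.0832, 0.1805, -0.14, -0.0], [0.0999, 0.2167, -0.14, -0.0]]

[[0.0, 0.0, -0.0, -0.0], [0.0, 0.0, -0.0, -0.0], [0.0, 0.0, 0.0088, -0.0], [0.0, 0.0, 0.0175, -0.0], [0.0, 0.0, 0.0262, -0.0], [0.0, 0.0, 0.035, -0.0], [0.0, 0.0, 0.0375, -0.0], [0.0, 0.0, 0.04, -0.0], [0.0, 0.0, 0.0425, -0.0], [0.0, 0.0, 0.045, -0.0], [0.0, 0.0, 0.0452, -0.0], [0.0, 0.0, 0.0455, -0.0]]
```

Emit:
move_arm(moves=[[0.0, 0.0, -0.0233, 0.0], [0.0, 0.0, -0.0467, 0.0], [0.0, 0.0, -0.07, 0.0], [0.0, 0.0, -0.0933, 0.0], [0.0, 0.0, -0.1167, 0.0], [0.0, 0.0, -0.14, 0.0], [0.0166, 0.0361, -0.14, 0.0], [0.0333, 0.0722, -0.14, 0.0], [0.0499, 0.1083, -0.14, 0.0], [0.0666, 0.1444, -0.14, 0.0], [0.0832, 0.1805, -0.14, 0.0], [0.0999, 0.2167, -0.14, 0.0]])

```text
clock: 23.35
eef_pos: [648.7, 1.0, 169.3]
eef_rot: [-3.14, -0.0, 1.59]
wrist_force: [-0.6, 0.1, -1.1]
finger_gap: 54.0
finger_force: 30.0
```

Emit:
move_arm(moves=[[0, 0, 0, 0], [0, 0, 0, 0], [0, 0, 0.0088, 0], [0, 0, 0.0175, 0], [0, 0, 0.0262, 0], [0, 0, 0.035, 0], [0, 0, 0.0375, 0], [0, 0, 0.04, 0], [0, 0, 0.0425, 0], [0, 0, 0.0445, 0], [0, 0, 0.0455, 0], [0, 0, 0.0455, 0]])

```text
clock: 24.55
eef_pos: [647.8, 0.1, 125.3]
eef_rot: [3.141, 0.0, 1.59]
wrist_force: [-3.4, -0.1, 3.6]
finger_gap: 53.7
finger_force: 30.0
```

Contact. I'll release, rise and go over jar C.

Emit:
move_arm(moves=[[0, 0, 0, 0], [0, 0, 0, 0], [0, 0, 0, 0], [0, 0, 0, 0], [0, 0, 0, 0], [0, 0, 0, 0], [0, 0, -0.02, 0], [0, 0, -0.05, 0], [0, 0, -0.08, 0], [0, 0, -0.1055, 0], [0, 0, -0.1055, 0]], jaw=0.09)

```text
clock: 25.65
eef_pos: [648.8, 0.0, 234.1]
eef_rot: [3.135, 0.0, 1.59]
wrist_force: [-0.1, -0.2, 0.7]
finger_gap: 89.9
finger_force: 0.0
```

```bash
python3 plan.py 647.7,0,230,1.59 358,-296,200,1.59,9 358,-296,110,1.59,3; python3 plan.py 358,-296,110,1.59 358,-296,110,1.59,1 358,-296,30,1.59,5 358,-296,30,1.59,1;echo
python3 plan.py 358,-296,30,1.59 358,-296,190,1.59,5 649.7,-100,190,1.59,7; python3 plan.py 649.7,-100,190,1.59 649.7,-100,170,1.59,2  649.7,-100,135,1.59,4 649.7,-100,125,1.59,4  649.7,-100,124.5,1.59,2
```

```text
[[-0.0323, -0.0328, 0.0033, -0.0], [-0.0645, -0.0656, 0.0067, -0.0], [-0.0968, -0.0984, 0.01, -0.0], [-0.1291, -0.1313, 0.0133, -0.0], [-0.1613, -0.1641, 0.0167, -0.0], [-0.1936, -0.1969, 0.02, -0.0], [-0.2259, -0.2297, 0.0233, -0.0], [-0.2581, -0.2625, 0.0267, -0.0], [-0.2904, -0.2953, 0.03, -0.0], [-0.2904, -0.2953, 0.06, -0.0], [-0.2904, -0.2953, 0.09, -0.0], [-0.2904, -0.2953, 0.12, -0.0]]
[[0.0, 0.0, -0.0, -0.0], [0.0, 0.0, 0.016, -0.0], [0.0, 0.0, 0.032, -0.0], [0.0, 0.0, 0.048, -0.0], [0.0, 0.0, 0.064, -0.0], [0.0, 0.0, 0.08, -0.0], [0.0, 0.0, 0.08, -0.0]]

[[0.0, 0.0, -0.032, -0.0], [0.0, 0.0, -0.064, -0.0], [0.0, 0.0, -0.096, -0.0], [0.0, 0.0, -0.128, -0.0], [0.0, 0.0, -0.16, -0.0], [0.0272, 0.0422, -0.16, -0.0], [0.0544, 0.0844, -0.16, -0.0], [0.0816, 0.1266, -0.16, -0.0], [0.1088, 0.1688, -0.16, -0.0], [0.136, 0.211, -0.16, -0.0], [0.1632, 0.2532, -0.16, -0.0], [0.1904, 0.2954, -0.16, -0.0]]
[[0.0, 0.0, 0.01, -0.0], [0.0, 0.0, 0.02, -0.0], [0.0, 0.0, 0.0288, -0.0], [0.0, 0.0, 0.0375, -0.0], [0.0, 0.0, 0.0462, -0.0], [0.0, 0.0, 0.055, -0.0], [0.0, 0.0, 0.0575, -0.0], [0.0, 0.0, 0.06, -0.0], [0.0, 0.0, 0.0625, -0.0], [0.0, 0.0, 0.065, -0.0], [0.0, 0.0, 0.0652, -0.0], [0.0, 0.0, 0.0655, -0.0]]
```

Emit:
move_arm(moves=[[-0.0323, -0.0328, 0.0033, 0.0], [-0.0645, -0.0656, 0.0067, 0.0], [-0.0968, -0.0984, 0.01, 0.0], [-0.1291, -0.1313, 0.0133, 0.0], [-0.1613, -0.1641, 0.0167, 0.0], [-0.1936, -0.1969, 0.02, 0.0], [-0.2259, -0.2297, 0.0233, 0.0], [-0.2581, -0.2625, 0.0267, 0.0], [-0.2904, -0.2953, 0.03, 0.0], [-0.2904, -0.2953, 0.06, 0.0], [-0.2904, -0.2953, 0.09, 0.0], [-0.2904, -0.2953, 0.12, 0.0]], jaw=0.094)

```text
clock: 26.85
eef_pos: [357.3, -295.9, 108.5]
eef_rot: [-3.141, -0.0, 1.589]
wrist_force: [1.7, -1.8, -0.7]
finger_gap: 94.0
finger_force: 0.0
```

Emit:
move_arm(moves=[[0.0, 0.0, 0.0, 0.0], [0.0, 0.0, 0.016, 0.0], [0.0, 0.0, 0.032, 0.0], [0.0, 0.0, 0.048, 0.0], [0.0, 0.0, 0.064, 0.0], [0.0, 0.0, 0.08, 0.0], [0.0, 0.0, 0.08, 0.0]])

```text
clock: 27.55
eef_pos: [357.7, -295.5, 29.6]
eef_rot: [-3.14, -0.001, 1.59]
wrist_force: [0.6, 0.9, 0.5]
finger_gap: 94.2
finger_force: 0.0
```

Emit:
move_arm(moves=[[0, 0, 0, 0], [0, 0, 0, 0], [0, 0, 0, 0], [0, 0, 0, 0], [0, 0, 0, 0], [0, 0, 0, 0], [0, 0, 0, 0]], jaw=0.03, squeeze=30)

```text
clock: 28.25
eef_pos: [358.0, -296.0, 30.3]
eef_rot: [3.142, 0.0, 1.59]
wrist_force: [-1.1, 0.8, 3.8]
finger_gap: 53.6
finger_force: 30.0
```

Emit:
move_arm(moves=[[0.0, 0.0, -0.032, 0.0], [0.0, 0.0, -0.064, 0.0], [0.0, 0.0, -0.096, 0.0], [0.0, 0.0, -0.128, 0.0], [0.0, 0.0, -0.16, 0.0], [0.0272, 0.0422, -0.16, 0.0], [0.0544, 0.0844, -0.16, 0.0], [0.0816, 0.1266, -0.16, 0.0], [0.1088, 0.1688, -0.16, 0.0], [0.136, 0.211, -0.16, 0.0], [0.1632, 0.2532, -0.16, 0.0], [0.1904, 0.2954, -0.16, 0.0]])

```text
clock: 29.45
eef_pos: [649.8, -99.2, 189.5]
eef_rot: [-3.141, -0.0, 1.59]
wrist_force: [0.1, -0.6, -2.0]
finger_gap: 53.8
finger_force: 30.0
```

Emit:
move_arm(moves=[[0, 0, 0, 0], [0, 0, 0.02, 0], [0, 0, 0.0288, 0], [0, 0, 0.0375, 0], [0, 0, 0.0462, 0], [0, 0, 0.055, 0], [0, 0, 0.0575, 0], [0, 0, 0.06, 0], [0, 0, 0.0625, 0], [0, 0, 0.0645, 0], [0, 0, 0.0655, 0], [0, 0, 0.0655, 0]])

```text
clock: 30.65
eef_pos: [648.7, -100.7, 125.4]
eef_rot: [3.141, 0.0, 1.59]
wrist_force: [-2.8, -0.6, 4.3]
finger_gap: 53.7
finger_force: 30.0
```

Emit:
move_arm(moves=[[0, 0, 0, 0], [0, 0, 0, 0], [0, 0, 0, 0], [0, 0, 0, 0], [0, 0, 0, 0], [0, 0, 0, 0], [0, 0, -0.02, 0], [0, 0, -0.05, 0], [0, 0, -0.08, 0], [0, 0, -0.1055, 0], [0, 0, -0.1055, 0]], jaw=0.09)

```text
clock: 31.75
eef_pos: [649.6, -100.9, 234.2]
eef_rot: [3.136, 0.001, 1.59]
wrist_force: [0.3, -0.1, -0.6]
finger_gap: 89.9
finger_force: 0.0
```

```bash
python3 plan.py 649.7,-100,230,1.59 410.5,-206,160,1.59,8 410.5,-206,120,1.59,2 ; python3 plan.py 410.5,-206,120,1.59  410.5,-206,48,1.59,5
```

```text
[[-0.0127, -0.0301, 0.0088, -0.0], [-0.0253, -0.0603, 0.0175, -0.0], [-0.038, -0.0904, 0.0262, -0.0], [-0.0507, -0.1206, 0.035, -0.0], [-0.0634, -0.1507, 0.0438, -0.0], [-0.076, -0.1809, 0.0525, -0.0], [-0.0887, -0.211, 0.0612, -0.0], [-0.1014, -0.2412, 0.07, -0.0], [-0.1014, -0.2412, 0.09, -0.0], [-0.1014, -0.2412, 0.11, -0.0]]
[[0.0, 0.0, 0.0144, -0.0], [0.0, 0.0, 0.0288, -0.0], [0.0, 0.0, 0.0432, -0.0], [0.0, 0.0, 0.0576, -0.0], [0.0, 0.0, 0.072, -0.0]]
```

Emit:
move_arm(moves=[[-0.0127, -0.0301, 0.0088, 0.0], [-0.0253, -0.0603, 0.0175, 0.0], [-0.038, -0.0904, 0.0262, 0.0], [-0.0507, -0.1206, 0.035, 0.0], [-0.0634, -0.1507, 0.0438, 0.0], [-0.076, -0.1809, 0.0525, 0.0], [-0.0887, -0.211, 0.0612, 0.0], [-0.1014, -0.2412, 0.07, 0.0], [-0.1014, -0.2412, 0.09, 0.0], [-0.1014, -0.2412, 0.11, 0.0], [-0.1014, -0.2412, 0.11, 0.0]], jaw=0.08)

```text
clock: 32.85
eef_pos: [407.9, -206.0, 117.6]
eef_rot: [-3.138, -0.002, 1.589]
wrist_force: [-0.0, -0.0, -0.2]
finger_gap: 79.7
finger_force: 0.0
```

```bash
python3 - <<'E'
from h import *
print(manip.read_state()["eef_pos"])
for n in("top","side"):
    c=cam(n);P=cloud(c)
    for y in(100,0,-100):
        q=blob(P,646,y,45,160,173); print(n,y,rect(q) if len(q)>5 else len(q))
    q=blob(P,410,-206,45,55,65); print("lid",rect(q) if len(q)>5 else len(q))
    if n=="side": cv2.imwrite("pics/jars.png",cv2.resize(c["frame"][120:360,290:530],(600,600),interpolation=2))
E
```

```text
[ 407.87746831 -206.02531208  117.64371739]
top 100 (array([643.6, 101.7]), array([52.5, 51.7]), 45.3, np.float64(165.7), 531)
top 0 (array([644.5,   1.2]), array([52.2, 51.3]), 21.1, np.float64(166.0), 529)
top -100 (array([ 646.4, -100. ]), array([51.4, 52.8]), 60.8, np.float64(166.2), 523)
lid (array([ 419.4, -182.9]), array([ 8. , 35.2]), 60.1, np.float64(60.2), 58)
side 100 (array([644.2, 100.4]), array([55.6, 51.2]), 70.0, np.float64(166.1), 303)
side 0 (array([646.3,  -2.7]), array([56.8, 52.2]), 46.3, np.float64(165.4), 400)
side -100 (array([ 647.6, -101.7]), array([55.5, 52.6]), 51.5, np.float64(165.2), 500)
lid (array([ 408.8, -207.1]), array([56.9, 56.1]), 83.8, np.float64(59.2), 741)
```

View pics/jars.png

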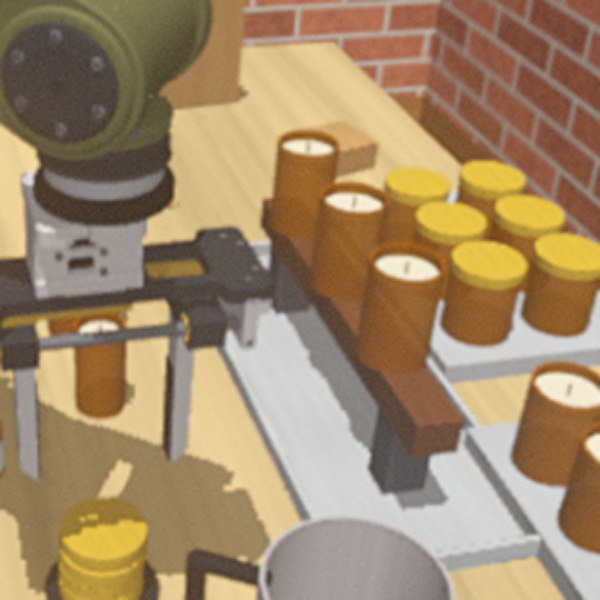

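Three jars stand on the beam, at crop (307,180), (352,240) and (405,305), with clear gaps. Next are the lids.

Emit:
move_arm(moves=[[0.0, 0.0, 0.015, 0.0], [0.0, 0.0, 0.03, 0.0], [0.0, 0.0, 0.045, 0.0], [0.0, 0.0, 0.058, 0.0], [0.0, 0.0, 0.066, 0.0], [0.0, 0.0, 0.0715, 0.0], [0.0, 0.0, 0.0715, 0.0], [0, 0, 0.0715, 0]])

```text
clock: 33.75
eef_pos: [409.6, -206.8, 49.1]
eef_rot: [3.141, 0.0, 1.59]
wrist_force: [-0.2, 0.0, 0.8]
finger_gap: 79.8
finger_force: 0.0
```

Emit:
move_arm(moves=[[0, 0, 0, 0], [0, 0, 0, 0], [0, 0, 0, 0], [0, 0, 0, 0], [0, 0, 0, 0], [0, 0, 0, 0]], jaw=0.04, squeeze=20)

```text
clock: 34.35
eef_pos: [409.4, -206.8, 48.8]
eef_rot: [3.141, 0.0, 1.59]
wrist_force: [-0.7, 0.8, 3.7]
finger_gap: 57.4
finger_force: 20.0
```

```bash
python3 plan.py 410.5,-206,48.5,1.59 410.5,-206,180,1.59,4 500,-160,240,1.59,3 649.5,-100.7,240,1.59,4 649.5,-100.7,240,1.59,1; python3 plan.py 649.5,-100.7,240,1.59 649.5,-100.7,185,1.59,4 649.5,-100.7,178.5,1.59,4;
```

```text
[[0.0, 0.0, -0.0329, -0.0], [0.0, 0.0, -0.0658, -0.0], [0.0, 0.0, -0.0986, -0.0], [0.0, 0.0, -0.1315, -0.0], [0.0148, 0.0301, -0.1515, -0.0], [0.0295, 0.0602, -0.1715, -0.0], [0.0443, 0.0904, -0.1915, -0.0], [0.0584, 0.128, -0.1915, -0.0], [0.0725, 0.1657, -0.1915, -0.0], [0.0866, 0.2033, -0.1915, -0.0], [0.1007, 0.241, -0.1915, -0.0], [0.1007, 0.241, -0.1915, -0.0]]
[[0.0, 0.0, 0.0138, -0.0], [0.0, 0.0, 0.0275, -0.0], [0.0, 0.0, 0.0412, -0.0], [0.0, 0.0, 0.055, -0.0], [0.0, 0.0, 0.0566, -0.0], [0.0, 0.0, 0.0582, -0.0], [0.0, 0.0, 0.0599, -0.0], [0.0, 0.0, 0.0615, -0.0]]
```

Emit:
move_arm(moves=[[0.0, 0.0, -0.0329, 0.0], [0.0, 0.0, -0.0658, 0.0], [0.0, 0.0, -0.0986, 0.0], [0.0, 0.0, -0.1315, 0.0], [0.0148, 0.0301, -0.1515, 0.0], [0.0295, 0.0602, -0.1715, 0.0], [0.0443, 0.0904, -0.1915, 0.0], [0.0584, 0.128, -0.1915, 0.0], [0.0725, 0.1657, -0.1915, 0.0], [0.0866, 0.2033, -0.1915, 0.0], [0.1007, 0.2413, -0.1915, 0.0], [0.1007, 0.2413, -0.1915, 0.0]])

```text
clock: 35.55
eef_pos: [651.0, -99.3, 237.3]
eef_rot: [-3.139, -0.001, 1.592]
wrist_force: [-0.4, -0.0, -1.4]
finger_gap: 57.5
finger_force: 20.0
```

Emit:
move_arm(moves=[[0, 0, 0, 0], [0.0, 0.0, 0.0138, 0.0], [0.0, 0.0, 0.0275, 0.0], [0.0, 0.0, 0.0412, 0.0], [0.0, 0.0, 0.055, 0.0], [0.0, 0.0, 0.0566, 0.0], [0.0, 0.0, 0.0582, 0.0], [0.0, 0.0, 0.0599, 0.0], [0.0, 0.0, 0.0615, 0.0], [0, 0, 0.0615, 0]])

```text
clock: 36.55
eef_pos: [648.7, -101.4, 178.6]
eef_rot: [3.141, 0.0, 1.59]
wrist_force: [0.4, 0.4, -0.6]
finger_gap: 57.3
finger_force: 20.0
```

```bash
python3 - <<'E'
from h import *
print(manip.read_state()["eef_pos"])
c=cam("side");cv2.imwrite("pics/lid.png",cv2.resize(c["frame"][120:320,360:560],(600,600),interpolation=2))
P=cloud(c);q=blob(P,410,-206,45,41,52);print(rect(q))
q=blob(P,648,-101,34,184,196);print(rect(q))
E
```

```text
[ 648.69535893 -101.38575552  178.64006964]
(array([ 408.7, -207.6]), array([57.9, 56.6]), 7.5, np.float64(45.0), 734)
(array([ 650., -104.]), array([57.4, 55. ]), 50.2, np.float64(188.2), 474)
```

View pics/lid.png

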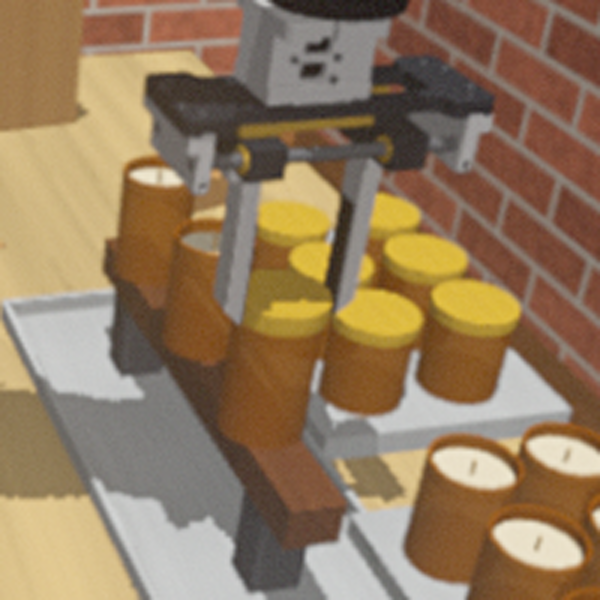

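The picture shows the lid flat and centred just above jar C, at crop (285,305). Lower and release.

Emit:
move_arm(moves=[[0, 0, 0.0005, 0], [0, 0, 0.001, 0], [0, 0, 0.0014, 0], [0, 0, 0.0014, 0]])

```text
clock: 37.0
eef_pos: [648.8, -101.4, 177.8]
eef_rot: [3.141, 0.0, 1.59]
wrist_force: [-1.4, 0.5, 4.6]
finger_gap: 57.3
finger_force: 20.0
```

Emit:
move_arm(moves=[[0, 0, 0, 0], [0, 0, 0, 0], [0, 0, 0, 0], [0, 0, 0, 0], [0, 0, -0.02, 0], [0, 0, -0.05, 0], [0, 0, -0.063, 0], [0, 0, -0.063, 0], [0, 0, -0.063, 0]], jaw=0.08)

```text
clock: 37.9
eef_pos: [648.4, -101.4, 238.9]
eef_rot: [-3.14, -0.0, 1.59]
wrist_force: [0.4, 0.5, -0.4]
finger_gap: 80.1
finger_force: 0.0
```

```bash
python3 plan.py 648.7,-101.5,240,1.59 410.5,-206,160,1.59,7 410.5,-206,50,1.59,3 410.5,-206,35,1.59,2
```

```text
[[-0.0143, -0.0343, 0.0114, -0.0], [-0.0285, -0.0686, 0.0229, -0.0], [-0.0428, -0.1029, 0.0343, -0.0], [-0.0571, -0.1372, 0.0457, -0.0], [-0.0714, -0.1715, 0.0571, -0.0], [-0.0856, -0.2059, 0.0686, -0.0], [-0.0999, -0.2402, 0.08, -0.0], [-0.0999, -0.2402, 0.1167, -0.0], [-0.0999, -0.2402, 0.1533, -0.0], [-0.0999, -0.2402, 0.19, -0.0], [-0.0999, -0.2402, 0.1975, -0.0], [-0.0999, -0.2402, 0.205, -0.0]]
```

Emit:
move_arm(moves=[[-0.0143, -0.0343, 0.0114, 0.0], [-0.0285, -0.0686, 0.0229, 0.0], [-0.0428, -0.1029, 0.0343, 0.0], [-0.0571, -0.1372, 0.0457, 0.0], [-0.0714, -0.1715, 0.0571, 0.0], [-0.0856, -0.2059, 0.0686, 0.0], [-0.0999, -0.2402, 0.08, 0.0], [-0.0999, -0.2402, 0.1167, 0.0], [-0.0999, -0.2402, 0.1533, 0.0], [-0.0999, -0.2402, 0.185, 0.0], [-0.0999, -0.2402, 0.2, 0.0], [-0.0999, -0.2402, 0.205, 0.0]])

```text
clock: 39.1
eef_pos: [408.7, -204.9, 32.5]
eef_rot: [-3.138, -0.003, 1.59]
wrist_force: [-0.6, -0.1, 0.9]
finger_gap: 80.1
finger_force: 0.0
```

Emit:
move_arm(moves=[[0, 0, 0, 0], [0, 0, 0, 0], [0, 0, 0, 0]])

```text
clock: 39.4
eef_pos: [410.8, -206.1, 35.9]
eef_rot: [3.14, 0.001, 1.59]
wrist_force: [0.0, -0.0, 0.1]
finger_gap: 79.9
finger_force: 0.0
```

Emit:
move_arm(moves=[[0, 0, 0, 0], [0, 0, 0, 0], [0, 0, 0, 0], [0, 0, 0, 0], [0, 0, 0, 0], [0, 0, 0, 0]], jaw=0.04, squeeze=20)

```text
clock: 40.0
eef_pos: [410.5, -205.9, 35.3]
eef_rot: [3.141, 0.0, 1.59]
wrist_force: [-0.7, 0.1, 5.3]
finger_gap: 57.4
finger_force: 20.0
```

```bash
python3 - <<'E'
from h import *
for n in("top","side"):
    P=cloud(cam(n))
    q=blob(P,647,-101,42,183,195);print(n,"C lid",rect(q)if len(q)>5 else 0)
    for y in(100,0):
        q=blob(P,646,y,45,160,173); print(n,y,rect(q) if len(q)>5 else len(q))
E

```

```text
top C lid (array([646.7, -99.3]), array([58. , 55.8]), 72.1, np.float64(189.3), 712)
top 100 (array([643.2, 100.4]), array([51.6, 52.4]), 74.6, np.float64(166.1), 525)
top 0 (array([6.45e+02, 6.00e-01]), array([51.8, 52.4]), 65.0, np.float64(166.0), 534)
side C lid (array([ 646.5, -101.6]), array([56.9, 56.7]), 15.7, np.float64(187.4), 482)
side 100 (array([643.5, 100.7]), array([49.8, 54.1]), 1.3, np.float64(166.3), 299)
side 0 (array([647.4,  -2. ]), array([57.9, 51.8]), 42.3, np.float64(165.3), 389)
```

```bash
python3 plan.py 410.5,-206,35,1.59 410.5,-206,180,1.59,4 500,-120,240,1.59,3 647.8,-0.3,240,1.59,5 ; python3 plan.py 647.8,-0.3,240,1.59 647.8,-0.3,240,1.59,2 647.8,-0.3,185,1.59,4 647.8,-0.3,177.7,1.59,5;
```

```text
[[0.0, 0.0, -0.0362, -0.0], [0.0, 0.0, -0.0725, -0.0], [0.0, 0.0, -0.1088, -0.0], [0.0, 0.0, -0.145, -0.0], [0.0281, 0.0304, -0.165, -0.0], [0.0562, 0.0608, -0.185, -0.0], [0.0843, 0.0911, -0.205, -0.0], [0.1076, 0.1211, -0.205, -0.0], [0.131, 0.1512, -0.205, -0.0], [0.1544, 0.1812, -0.205, -0.0], [0.1777, 0.2112, -0.205, -0.0], [0.2011, 0.2412, -0.205, -0.0]]
[[0.0, 0.0, -0.0, -0.0], [0.0, 0.0, -0.0, -0.0], [0.0, 0.0, 0.0138, -0.0], [0.0, 0.0, 0.0275, -0.0], [0.0, 0.0, 0.0412, -0.0], [0.0, 0.0, 0.055, -0.0], [0.0, 0.0, 0.0565, -0.0], [0.0, 0.0, 0.0579, -0.0], [0.0, 0.0, 0.0594, -0.0], [0.0, 0.0, 0.0608, -0.0], [0.0, 0.0, 0.0623, -0.0]]
```

Emit:
move_arm(moves=[[0.0, 0.0, -0.0362, 0.0], [0.0, 0.0, -0.0725, 0.0], [0.0, 0.0, -0.1088, 0.0], [0.0, 0.0, -0.145, 0.0], [0.0281, 0.0304, -0.165, 0.0], [0.0562, 0.0608, -0.185, 0.0], [0.0843, 0.0911, -0.205, 0.0], [0.1076, 0.1211, -0.205, 0.0], [0.131, 0.1512, -0.205, 0.0], [0.1544, 0.1812, -0.205, 0.0], [0.1777, 0.2112, -0.205, 0.0], [0.2011, 0.2412, -0.205, 0.0]])

```text
clock: 41.3
eef_pos: [648.7, 1.0, 239.6]
eef_rot: [-3.141, -0.0, 1.59]
wrist_force: [-0.4, -1.3, -0.4]
finger_gap: 57.4
finger_force: 20.0
```

Emit:
move_arm(moves=[[0, 0, 0, 0], [0, 0, 0, 0], [0.0, 0.0, 0.0138, 0.0], [0.0, 0.0, 0.0275, 0.0], [0.0, 0.0, 0.0412, 0.0], [0.0, 0.0, 0.055, 0.0], [0.0, 0.0, 0.0565, 0.0], [0.0, 0.0, 0.058, 0.0], [0.0, 0.0, 0.0594, 0.0], [0.0, 0.0, 0.0608, 0.0], [0.0, 0.0, 0.0616, 0.0], [0, 0, 0.062, 0]])

```text
clock: 42.5
eef_pos: [647.8, -0.2, 178.4]
eef_rot: [3.141, 0.0, 1.59]
wrist_force: [-1.2, -0.5, 2.6]
finger_gap: 57.3
finger_force: 20.0
```

Emit:
move_arm(moves=[[0, 0, 0, 0], [0, 0, 0, 0]])

```text
clock: 42.7
eef_pos: [647.8, -0.2, 178.4]
eef_rot: [3.141, 0.0, 1.59]
wrist_force: [0.1, 0.2, 1.0]
finger_gap: 57.5
finger_force: 20.0
```

Emit:
move_arm(moves=[[0, 0, 0, 0], [0, 0, 0, 0], [0, 0, 0, 0], [0, 0, 0, 0], [0, 0, -0.02, 0], [0, 0, -0.05, 0], [0, 0, -0.062, 0], [0, 0, -0.062, 0], [0, 0, -0.062, 0]], jaw=0.08)

```text
clock: 43.6
eef_pos: [647.5, -0.2, 238.9]
eef_rot: [-3.14, -0.0, 1.59]
wrist_force: [-0.6, 0.1, -1.0]
finger_gap: 80.0
finger_force: 0.0
```

```bash
python3 plan.py 647.8,-0.3,240,1.59 410.5,-206,160,1.59,9 410.5,-206,60,1.59,3; python3 plan.py 410.5,-206,60,1.59 410.5,-206,60,1.59,2 410.5,-206,21,1.59,5 410.5,-206,21,1.59,2; python3 - <<'E'
from h import *
for n in("top","side"):
    P=cloud(cam(n))
    q=blob(P,410,-206,45,27,37);print(n,rect(q)if len(q)>5 else 0)
E
python3 plan.py 410.5,-206,21,1.59 410.5,-206,180,1.59,4 500,-80,240,1.59,4 600,20,240,1.59,4; python3 plan.py 600,20,240,1.59 645.7,100.5,240,1.59,3 645.7,100.5,240,1.59,2 645.7,100.5,185,1.59,4 645.7,100.5,179,1.59,3
```

```text
[[-0.0223, -0.0268, 0.0089, -0.0], [-0.0447, -0.0536, 0.0178, -0.0], [-0.067, -0.0804, 0.0267, -0.0], [-0.0894, -0.1072, 0.0356, -0.0], [-0.1117, -0.134, 0.0444, -0.0], [-0.1341, -0.1608, 0.0533, -0.0], [-0.1564, -0.1876, 0.0622, -0.0], [-0.1788, -0.2144, 0.0711, -0.0], [-0.2011, -0.2412, 0.08, -0.0], [-0.2011, -0.2412, 0.1133, -0.0], [-0.2011, -0.2412, 0.1467, -0.0], [-0.2011, -0.2412, 0.18, -0.0]]
[[0.0, 0.0, -0.0, -0.0], [0.0, 0.0, -0.0, -0.0], [0.0, 0.0, 0.0078, -0.0], [0.0, 0.0, 0.0156, -0.0], [0.0, 0.0, 0.0234, -0.0], [0.0, 0.0, 0.0312, -0.0], [0.0, 0.0, 0.039, -0.0], [0.0, 0.0, 0.039, -0.0], [0.0, 0.0, 0.039, -0.0]]
top (array([ 405.7, -203.4]), array([55.8, 57.7]), 89.0, np.float64(32.2), 593)
side (array([ 407.3, -206.9]), array([57. , 57.1]), 81.1, np.float64(30.9), 728)
[[0.0, 0.0, -0.0398, -0.0], [0.0, 0.0, -0.0795, -0.0], [0.0, 0.0, -0.1192, -0.0], [0.0, 0.0, -0.159, -0.0], [0.0311, 0.023, -0.174, -0.0], [0.0621, 0.046, -0.189, -0.0], [0.0932, 0.0689, -0.204, -0.0], [0.1243, 0.0919, -0.219, -0.0], [0.1488, 0.1174, -0.219, -0.0], [0.1733, 0.1429, -0.219, -0.0], [0.1978, 0.1683, -0.219, -0.0], [0.2223, 0.1938, -0.219, -0.0]]
[[0.0265, 0.0157, -0.0, -0.0], [0.0531, 0.0315, -0.0, -0.0], [0.0796, 0.0472, -0.0, -0.0], [0.0796, 0.0472, -0.0, -0.0], [0.0796, 0.0472, -0.0, -0.0], [0.0796, 0.0472, 0.0138, -0.0], [0.0796, 0.0472, 0.0275, -0.0], [0.0796, 0.0472, 0.0412, -0.0], [0.0796, 0.0472, 0.055, -0.0], [0.0796, 0.0472, 0.057, -0.0], [0.0796, 0.0472, 0.059, -0.0], [0.0796, 0.0472, 0.061, -0.0]]
```

Emit:
move_arm(moves=[[-0.0223, -0.0268, 0.0089, 0.0], [-0.0447, -0.0536, 0.0178, 0.0], [-0.067, -0.0804, 0.0267, 0.0], [-0.0894, -0.1072, 0.0356, 0.0], [-0.1117, -0.134, 0.0444, 0.0], [-0.1341, -0.1608, 0.0533, 0.0], [-0.1564, -0.1876, 0.0622, 0.0], [-0.1788, -0.2144, 0.0711, 0.0], [-0.2011, -0.2412, 0.08, 0.0], [-0.2011, -0.2412, 0.1133, 0.0], [-0.2011, -0.2412, 0.1467, 0.0], [-0.2011, -0.2412, 0.18, 0.0]])

```text
clock: 44.9
eef_pos: [409.7, -205.8, 58.4]
eef_rot: [-3.141, -0.0, 1.589]
wrist_force: [1.0, -0.6, -1.2]
finger_gap: 79.6
finger_force: 0.0
```

Emit:
move_arm(moves=[[0.0, 0.0, 0.0, 0.0], [0.0, 0.0, 0.0, 0.0], [0.0, 0.0, 0.0078, 0.0], [0.0, 0.0, 0.0156, 0.0], [0.0, 0.0, 0.0234, 0.0], [0.0, 0.0, 0.0312, 0.0], [0.0, 0.0, 0.039, 0.0], [0.0, 0.0, 0.039, 0.0], [0.0, 0.0, 0.039, 0.0]])

```text
clock: 45.8
eef_pos: [410.4, -205.9, 21.1]
eef_rot: [-3.141, -0.0, 1.59]
wrist_force: [0.5, -1.1, -0.5]
finger_gap: 80.1
finger_force: 0.0
```

Emit:
move_arm(moves=[[0, 0, 0, 0], [0, 0, 0, 0], [0, 0, 0, 0], [0, 0, 0, 0], [0, 0, 0, 0], [0, 0, 0, 0]], jaw=0.04, squeeze=20)

```text
clock: 46.4
eef_pos: [410.5, -205.9, 21.3]
eef_rot: [3.141, 0.0, 1.59]
wrist_force: [-1.0, -0.1, 3.7]
finger_gap: 57.4
finger_force: 20.0
```

Emit:
move_arm(moves=[[0.0, 0.0, -0.0398, 0.0], [0.0, 0.0, -0.0795, 0.0], [0.0, 0.0, -0.1192, 0.0], [0.0, 0.0, -0.159, 0.0], [0.0311, 0.023, -0.174, 0.0], [0.0621, 0.046, -0.189, 0.0], [0.0932, 0.0689, -0.204, 0.0], [0.1243, 0.0919, -0.219, 0.0], [0.1488, 0.1174, -0.219, 0.0], [0.1733, 0.1429, -0.219, 0.0], [0.1978, 0.1683, -0.219, 0.0], [0.2223, 0.1938, -0.219, 0.0]])

```text
clock: 47.6
eef_pos: [600.7, 21.3, 239.8]
eef_rot: [-3.141, 0.0, 1.59]
wrist_force: [0.6, 0.3, -0.7]
finger_gap: 57.5
finger_force: 20.0
```

Emit:
move_arm(moves=[[0.0265, 0.0157, 0.0, 0.0], [0.0531, 0.0315, 0.0, 0.0], [0.0791, 0.0472, 0.0, 0.0], [0.0791, 0.0472, 0.0, 0.0], [0.0791, 0.0472, 0.0, 0.0], [0.0791, 0.0472, 0.0138, 0.0], [0.0791, 0.0472, 0.0275, 0.0], [0.0791, 0.0472, 0.0412, 0.0], [0.0791, 0.0472, 0.055, 0.0], [0.0791, 0.0472, 0.057, 0.0], [0.0791, 0.0472, 0.059, 0.0], [0.0791, 0.0472, 0.0605, 0.0]])

```text
clock: 48.8
eef_pos: [645.8, 100.1, 180.0]
eef_rot: [3.141, -0.0, 1.59]
wrist_force: [-0.2, -0.8, -0.7]
finger_gap: 57.3
finger_force: 20.0
```

Emit:
move_arm(moves=[[0, 0, 0, 0], [0, 0, 0.0005, 0], [0, 0, 0.001, 0], [0, 0, 0.0012, 0], [0, 0, 0.0012, 0]])

```text
clock: 49.3
eef_pos: [645.6, 100.1, 178.5]
eef_rot: [3.141, 0.0, 1.59]
wrist_force: [0.1, 0.8, -0.6]
finger_gap: 57.7
finger_force: 20.0
```

Emit:
move_arm(moves=[[0, 0, 0.0004, 0], [0, 0, 0.0006, 0], [0, 0, 0.0006, 0]])

```text
clock: 49.6
eef_pos: [645.7, 100.1, 178.4]
eef_rot: [3.141, -0.0, 1.59]
wrist_force: [-2.4, -0.2, 5.3]
finger_gap: 57.5
finger_force: 20.0
```

Contact. I'll release, rise and retreat to a clear place near the start.

Emit:
move_arm(moves=[[0, 0, 0, 0], [0, 0, 0, 0], [0, 0, 0, 0], [0, 0, 0, 0], [0, 0, -0.02, 0], [0, 0, -0.05, 0], [0, 0, -0.08, 0], [0, 0.0, -0.1, 0], [0.0, -0.04, -0.1, 0], [0.0, -0.08, -0.1, 0], [0.0, -0.12, -0.1, 0], [0.0, -0.16, -0.1, 0]], jaw=0.08)

```text
clock: 50.8
eef_pos: [484.0, 96.9, 277.6]
eef_rot: [3.142, -0.0, 1.59]
wrist_force: [0.3, 0.5, 0.6]
finger_gap: 80.1
finger_force: 0.0
```

Emit:
move_arm(moves=[[0, -0.03, 0, 0], [0.02, -0.06, 0, 0], [0.04, -0.1, 0, 0], [0.07, -0.13, 0, 0], [0.1, -0.15, 0, 0], [0.14, -0.15, 0, 0], [0.18, -0.15, 0, 0], [0.18, -0.15, 0, 0], [0.18, -0.15, 0, 0]])

```text
clock: 51.7
eef_pos: [332.0, 274.4, 277.6]
eef_rot: [-3.141, 0.0, 1.591]
wrist_force: [0.1, -0.2, 0.4]
finger_gap: 79.7
finger_force: 0.0
```

```bash
python3 - <<'E'
from h import *
print(manip.read_state()["eef_pos"])
for n in("top","side"):
    c=cam(n);P=cloud(c)
    for y in(100,0,-100):
        q=blob(P,646,y,42,183,195);print(n,y,rect(q)if len(q)>5 else 0)
    q=blob(P,525,368,60,49,62);print("grip",rect(q)if len(q)>5 else 0)
    q=P[(abs(P[...,0]-645)<28)&(abs(P[...,1]+15)<175)&(P[...,2]>99)&(P[...,2]<114)];print(np.unique(q[:,1].round(-1),return_counts=True))
    cv2.imwrite(f"pics/end_{n}.png",c["frame"])
E
```

```text
[332.00380211 274.36799491 277.58434729]
top 100 (array([644. , 100.6]), array([57.6, 57.1]), 56.8, np.float64(189.3), 723)
top 0 (array([6.461e+02, 4.000e-01]), array([57.2, 56.5]), 3.4, np.float64(189.2), 727)
top -100 (array([646.4, -98.7]), array([56. , 56.6]), 3.0, np.float64(189.2), 710)
grip (array([521.7, 368.6]), array([21.2, 66.8]), 16.0, np.float64(56.9), 295)
(array([-180., -170., -150., -140., -130., -120., -110., -100.,  -90.,
        -80.,  -70.,  -50.,  -40.,  -30.,  -20.,  -10.,   -0.,   10.,
         20.,   30.,   40.,   50.,   70.,   80.,   90.,  100.,  110.,
        120.,  130.,  140.,  150.]), array([ 1,  1,  2,  3,  2,  7, 14, 13, 16, 18, 10,  2,  1,  1, 10, 14, 15,
       11, 15,  3,  1,  1,  1, 15, 13, 11, 12,  9,  1,  1,  1]))
side 100 (array([643.1,  97.9]), array([55. , 57.4]), 72.0, np.float64(187.5), 289)
side 0 (array([646.,  -3.]), array([56.5, 57.4]), 86.9, np.float64(187.5), 373)
side -100 (array([ 646.6, -101.9]), array([56.9, 57.1]), 66.1, np.float64(187.4), 479)
grip (array([521.5, 365.5]), array([19.4, 63.3]), 16.7, np.float64(53.8), 95)
(array([-130., -120., -110., -100.,  -90.,  -30.,  -20.,  -10.,   -0.,
         10.,   70.,   80.,   90.,  100.,  110.]), array([60, 88, 32, 18,  4, 57, 54, 17, 12,  2, 12, 63, 21, 10,  2]))
```

View pics/end_side.png

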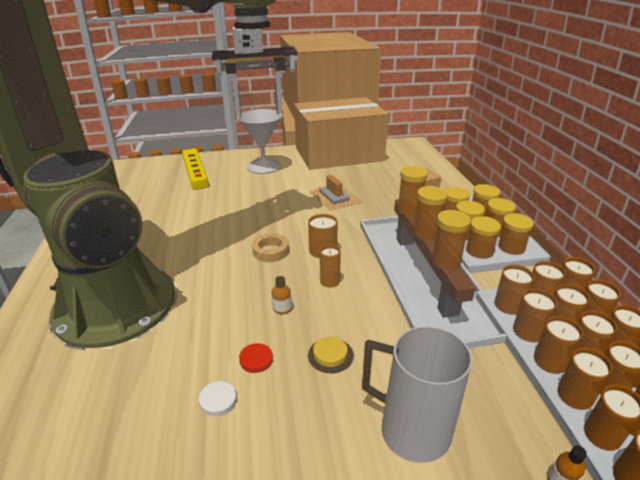

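View pics/end_top.png

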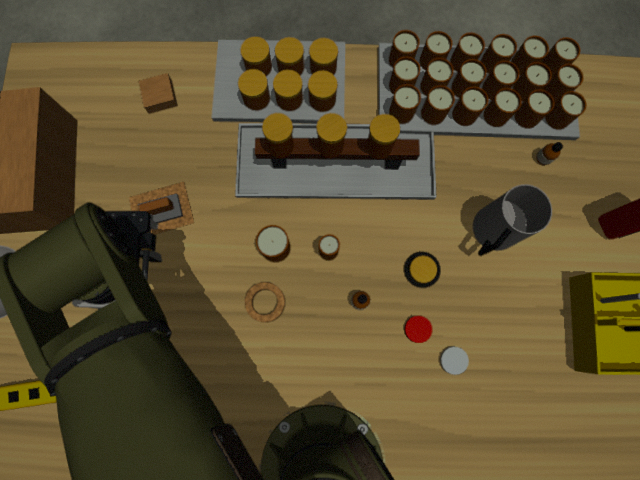

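The side view shows three lidded jars on the beam at (413,190), (431,215) and (452,240), and the scraper on its pad at (335,190). The top view shows one lid left at (424,268), with the small and large jars and the pitcher where they were. I'll hand it in.

```bash
python3 -c "
from cell import manip
print(manip.sign_off())"
```

```text
the job is handed in; nothing more can be done
None
```

The job is handed in, with no verdict returned: both chips were pushed off with the scraper first, the scraper stands upright about 3–4 mm from its pad's centre, and all three 54 mm jars stand on the beam about 100 mm apart, each with a lid centred to within about 2 mm by the cameras.

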